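Jack up the hob for levelling

ROBOT

A 6-joint arm with a two-finger parallel gripper is mounted at the origin on the work surface. World frame = base frame: x ahead of the robot, y to its left, z up, the work surface at z = 0. Lengths are in m, angles in rad, forces in N, time in s.
With the tool pointing down it reaches from about 0.375 to 0.825 m from the base axis. Payload 5.5 kg.
Tool frame: the origin (TCP) lies midway between the tips of the shut fingers; the grasp point (between the pads) lies 19 mm behind it (ctrl.hold_point_z is the distance from the TCP to the grasp point, in m); z points along the fingers, y is the line along which they close (so a half turn about z gives the same grasp; the last joint's range is limited). The gripper opens to 85 mm and grips with 20 to 120 N. Pads are 22 mm wide; open, the fingers measure 114 mm over their backs; the gripper's body (76 mm by 85 mm) begins 54 mm behind the grasp point. The pads swing forward as they close: fully open they stand 13 mm farther back than shut.
Start: joints at [1.322, 0.314, -0.047, 1.21, 0, 1.571], TCP at [0.148, 0.582, 0.231] pointing down, gripper open.
Joint ranges: [-2.67, 2.67], [-0.69, 1.73], [-1.03, 1.25], [-2.08, 2.16], [-1.42, 1.45], [-3.14, 3.14]. Speed limits (rad/s): [2.39, 2.39, 3.01, 3.14, 3.14, 3.14].

INTERFACE

Orientations are given as a unit quaternion [w, x, y, z].
In Python, from rig import read_state, optics, job, ctrl gives the robot as it stands. The module is installed in compiled form; this text tells all that it offers.
- The arm moves only by the shell command python3 -m inch 'ROWS' [FORCE]. ROWS is a JSON object of lists of equal length, an entry for each row: "slide": the shift along the tool's x, y, z in cm, a list of three; "rotation": the turn, a rotation vector about the tool's x, y, z in degrees, a list of three; "jaw": the gripper command: -1 is shut, 1 is fully open, values between are in proportion. In form: {"slide": [[tx, ty, tz], ...], "rotation": [[rx, ry, rz], ...], "jaw": [jaw, ...]}. A call has 1 to 20 rows; each row shifts and turns the commanded pose from where the row before left it, along the tool's axes as they then stand; what a row does not reach is not made up. A row lasts 1/10 s, in which the tool goes at most 50 mm and 8.59 degrees, less where a joint would pass 70% of its speed; a pose out of reach is approached as far as the arm can. A call is refused whole if a number of a shift passes 5 or a number of a turn 8.59, either way. A call with a gripper value outside its range is refused whole. The fingers move at their own pace and stop on an object; FORCE is the grip in N (left out, the last holds). Time passes only in rows, so rows that do not move let the fingers close. It gives the time, the measured TCP pose, the force, the opening and the grip force at its end, in the units of the state.
- read_state(): the state, without advancing time (a new reading comes with each control period).
- optics.capture(name): name is "side" or "top" or "wrist"; returns a dict with "image" (480x640x3 uint8, red, green, blue), "K" (3x3 intrinsics, pixels), "rvec" (rotation vector, rad) and "tvec" (3), from world to camera coordinates, as OpenCV has them. Camera axes: x right, y down, z forward; pixel columns grow to the right and rows downward; lengths in m; the calibration is good to about 2 mm. The wrist camera is an equidistant fisheye: a pixel r from the principal point sees the ray r / f radians off the axis. A picture is of the moment at which its call begins. There is no depth.
- job.sign_off(): hands the job in; it is judged then, once.
The state is a dict: "time_s": time; "joint_positions": joint angles; "qvel": joint speeds; "tau": joint torques, N m; "tool_pos": TCP position; "ee_rot": TCP orientation; "wrist_force": force on the tool from outside, world axes, zero at the start; "moment": the same for the moment, N m; "gripper_width": opening from 0.0 (shut) to 1.0 (fully open); "grip_force": force on a finger pad.
Only numpy, scipy, OpenCV 4.12 (cv2) and the standard library are available. Lean on these libraries where they do the work, as an engineer would, in place of code of your own. Each camera call takes 0.05 s, during which the arm holds its last target. There are 200 camera calls.

TASK

The hob must be lifted at its orange lift mark so that a packer can go under it: first stand the red jack on the worktop with its black saddle centred below the mark and let go, then pull the yellow-handled bar out of the wooden holder and push it fully down into the jack's socket. With the bar, swing the lever all the way over so that the hob rises, bring it fully back up, then swing it all the way over again and finish while holding the bar there with the gripper. Keep the robot off the hob and leave the mug, soap bottle and blue packers where they are.

Things in the scene. Friction and masses are not known exactly. Their poses are not given: they have to be found in the camera images.
- lift_mark (a point): Orange 30 mm disc, black cross, on the steel lift tab (50 mm long, 60 wide, 6 thick) standing out from the hob's near side. Point: the disc's centre, on the tab's top, 72 mm above the worktop; the tab's underside is at 66 mm with the hob down. It rises to about 96 mm with the lever all the way over. x points level from the tab into the hob, whose near face lies 40 mm along +x.
- jack: Loose red lever jack, 0.94 kg. Origin on its underside; x from the lever socket towards the saddle, z up. Base plate x -120 to 80 mm, y +-45, 10 mm thick. Grip block to carry it by: x -30 to 10 mm, y +-20, top 76 mm high, free at both y sides above the plate. Saddle centre at x = 55 mm, socket pivot at x = -60 mm, 35 mm high. It goes in from the tab's free end, x along the mark's x.
- saddle_top (a point): Centre of the top of the jack's round black saddle (36 mm across, 10 mm thick), 50 mm above the worktop with the lever up; it rises 70 mm per rad of lever, so it meets the tab at about 0.23 rad.
- socket_mouth (a point): Centre of the mouth of the jack's steel lever socket, 66 mm from the pivot, 101 mm above the worktop with the lever up. z points out of the socket (upright with the lever up). The mouth is a funnel 37 mm wide inside, 15 mm deep, narrowing to a round 17 mm bore; the floor is 57 mm below the mouth.
- socket_floor (a point): Centre of the floor of that socket, where the foot of the seated bar rests; 9 mm from the pivot along the socket's axis.
- jack_lever (a joint): Angle of the lever socket, rad: 0 upright (rests there by the saddle's weight), 0.60 all the way over (fixed stop). It swings the bar's top away from the saddle, towards the jack's -x, about a level axis along the jack's y. Under load it goes back when let go; 4 to 9 N across the bar near its top works it.
- bar: Loose straight steel pump bar, 202 mm long, 14 mm thick, 0.16 kg; origin at the centre of its foot, z along it towards the yellow handle (18 mm thick, from 117 to 202 mm). It starts upright in the holder, foot 10 mm above the worktop. In the jack's socket it has 1.5 mm play all round, so it leans up to 0.1 rad more or less than the socket.
- bar_grip (a point): Point on the bar's axis inside the yellow handle, 165 mm from its foot.
- holder: Fixed wooden holder, 80 x 80 mm, 75 mm high; origin at the centre of its underside. One upright hole of 16 mm, 65 mm deep, at its centre, holds the bar. Holder and jack may be on either side.
- mug: Bystander: blue mug, 80 mm wide, 92 mm high; origin at the centre of its underside.
- soap: Bystander: yellow soap bottle with a red cap, 54 mm wide, 170 mm high; origin at the centre of its underside.
- packers: Bystander: pack of blue levelling packers, 60 x 40 x 30 mm; origin at the centre of its underside.
- hob_base: Fixed rubber far feet of the hob (place and yaw vary); origin on the worktop straight below the lift mark, axes as the mark's. White two-ring hob, 280 x 460 mm, underside at 32 mm, top at 84 mm, rings 10 mm higher; two knobs stick out 14 mm from the near face, 110 mm either side of the tab. It only tips about its far feet, 320 mm beyond the mark.
Things that resemble listed ones, but are neither listed nor needed, are in the scene too. What is meant by the bar is not turquoise or white, and is the larger of those in its own colour.

How it is judged:
By the outcome, as a careful person would: the job done as asked, in the order asked, and still so for the second after the job is handed in, while the arm keeps its last pose, push and grip.
It also fails if it takes over 72 s, if anything falls off the work surface, if the arm or the gripper's body presses on something with over 40 N, if the wrist force passes 120 N, or if a joint passes its speed limit or range.

## Working session

There is one attempt and no reset: what is moved stays moved. The work goes in short steps, Python scripts to look and compute and a shell command to move; the robot and the scene stay as the last step left them, time stands still between calls to the robot, and variables do not carry over. Pictures are saved under pics/ and viewed, at most 10 in all, crops included, and the job is handed in when it is done.

```bash
mkdir -p pics; ls; python3 - <<'E'
from rig import read_state, optics, ctrl
import cv2,numpy as np
s=read_state(); print({k:np.round(v,3) for k,v in s.items()}, ctrl.hold_point_z)
for n in ("side","top"):
    c=optics.capture(n); cv2.imwrite(f"pics/{n}0.png",c["image"][:,:,::-1])
    np.savez(f"{n}0.npz",**c); print(n,c["K"].tolist(),c["rvec"],c["tvec"])
E
```

```text
pics
{'time_s': np.float64(0.0), 'joint_positions': array([ 1.322,  0.314, -0.048,  1.21 ,  0.   ,  1.571]), 'qvel': array([ 0.   ,  0.001,  0.001, -0.001,  0.001,  0.001]), 'tau': array([-0.0000e+00, -5.3959e+01,  3.3975e+01,  1.9000e-02,  0.0000e+00,
        0.0000e+00]), 'tool_pos': array([0.148, 0.581, 0.23 ]), 'ee_rot': array([-0.   ,  0.124,  0.992, -0.001]), 'wrist_force': array([0.432, 0.216, 0.399]), 'moment': array([-0.007, -0.02 , -0.026]), 'grip_force': np.float64(0.0), 'gripper_width': np.float64(1.0)} 0.0187
side [[507.8515305747053, 0.0, 328.8883913193243], [0.0, 507.8515305747053, 236.13502279671567], [0.0, 0.0, 1.0]] [ 0.33032901 -2.6502092   1.40871404] [0.56126884 0.20115723 1.20749131]
top [[516.9213079294614, 0.0, 316.50180690706236], [0.0, 516.9213079294614, 239.44566995905274], [0.0, 0.0, 1.0]] [ 2.14780585 -2.182514    0.15150576] [-0.01561062  0.57722684  1.26034437]
```

View pics/side0.png

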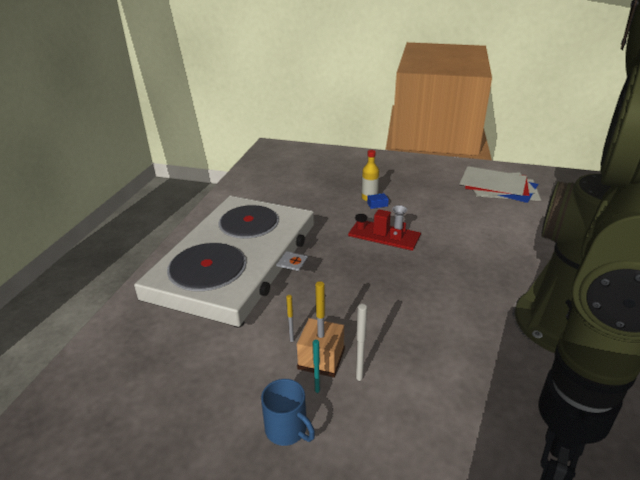

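View pics/top0.png

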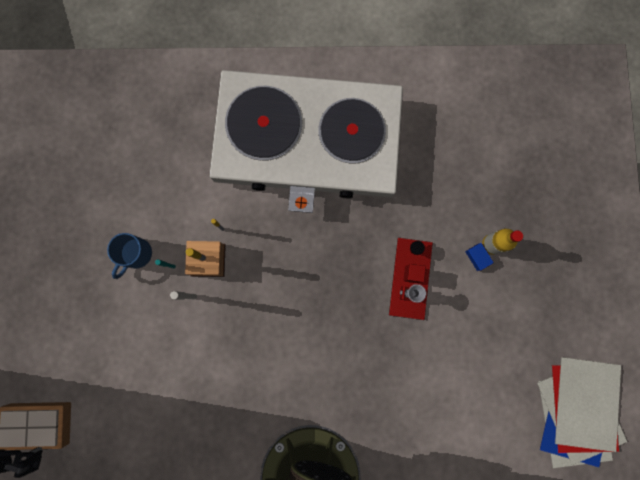

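The side picture shows the hob with its mark at about (295,261), the jack at (385,230) and the holder at (320,348). In the top picture the mark is at (301,202), the jack spans (390–432,238–318) and the holder is at (205,258).

Bar candidates in the side view:
- Large yellow in the holder at (320,285).
- Small yellow at (290,300).
- Turquoise at (317,345).
- White at (361,310).

The large yellow one fits, because it is the larger of its colour and stands in the wooden holder. I'll confirm it in an enlarged crop.

```bash
python3 - <<'E'
import cv2,numpy as np
t=cv2.imread("pics/top0.png"); s=cv2.imread("pics/side0.png")
def crop(im,x,y,w,h,k):
    c=cv2.resize(im[y:y+h,x:x+w],None,fx=k,fy=k,interpolation=cv2.INTER_CUBIC)
    for i in range(0,w,10):
        cv2.line(c,(i*k,0),(i*k,6 if i%50 else 14),(0,255,0),1)
    for j in range(0,h,10):
        cv2.line(c,(0,j*k),(6 if j%50 else 14,j*k),(0,255,0),1)
    cv2.putText(c,f"{x},{y} x{k}",(16,14),0,.4,(0,255,255),1); return c
a=crop(t,380,230,66,100,6) #396x600
b=crop(t,280,180,67,50,6)  #402x300
c=crop(s,270,270,100,75,4) #400x300
out=np.zeros((600,800,3),np.uint8); out[:,:396]=a; out[:300,398:800]=b; out[300:,398:798]=c
cv2.imwrite("pics/m1.png",out)
d=crop(t,180,235,50,50,8) 
e=crop(s,340,200,90,55,8)[:, :]
cv2.imwrite("pics/m2.png",np.vstack([np.pad(crop(s,340,200,100,50,8),((0,0),(0,0),(0,0))),np.pad(crop(t,180,232,50,50,4),((0,0),(0,600),(0,0)))]))
E
```

```text
(no output)
```

View pics/m1.png

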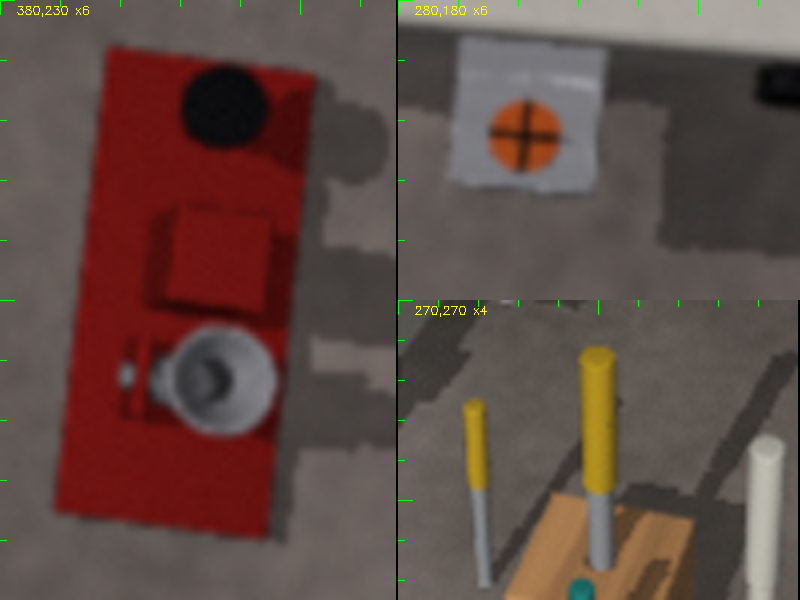

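View pics/m2.png

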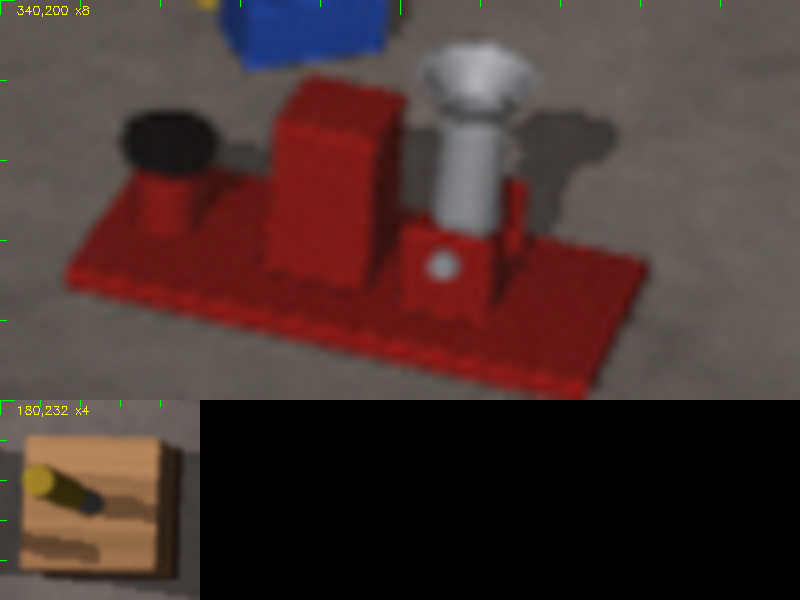

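The crops confirm the bar. The yellow bar standing in the wooden holder (side 320,284) is clearly thicker and longer than the loose yellow one at (288,297). In the top view the jack's saddle is at (417.3,247.8), grip block at (416.7,272.8), socket at (416.7,293.3), and the mark at (301.2,202.7).

```bash
cat > h.py <<'E'
import cv2,numpy as np
from scipy.spatial.transform import Rotation as R
from rig import read_state, optics
def ray(c,px):
    Rm=cv2.Rodrigues(c["rvec"])[0]; d=Rm.T@np.append(cv2.undistortPoints(np.array([[px]],float),c["K"],None)[0,0],1)
    return -Rm.T@c["tvec"],d
def atz(c,px,z):
    o,d=ray(c,px); return o+d*(z-o[2])/d[2]
def tri(c1,p1,c2,p2):
    o1,d1=ray(c1,p1);o2,d2=ray(c2,p2)
    k=np.linalg.lstsq(np.c_[d1,-d2],o2-o1,rcond=None)[0]; return (o1+k[0]*d1+o2+k[1]*d2)/2
def proj(c,P): return cv2.projectPoints(np.array(P,float).reshape(-1,3),c["rvec"],c["tvec"],c["K"],None)[0].reshape(-1,2)
def pose():
    s=read_state(); q=s["ee_rot"]; return np.array(s["tool_pos"]),R.from_quat(q,scalar_first=True),s
def rel(p,rot):  # move from measured pose to p, rot in tool axes cm / deg
    a,r,_=pose(); return np.round(r.inv().apply(np.array(p)-a)*100,2), np.round((r.inv()*rot).as_rotvec(degrees=True),2)
E
python3 - <<'E'
from h import *
np.set_printoptions(precision=4,suppress=True)
t=dict(np.load("top0.npz"));s=dict(np.load("side0.npz"))
pl=[atz(t,p,.01) for p in [(397.8,237.7),(432.7,242.3),(424.7,319.7),(389.2,315.5)]]
print("plate",np.array(pl),[np.linalg.norm(pl[i]-pl[(i+1)%4]) for i in range(4)])
d=(pl[0]+pl[1]-pl[2]-pl[3])/2; e=(pl[0]-pl[1]+pl[3]-pl[2])/2
jy=np.arctan2(d[1],d[0]);print("yaw",jy,np.arctan2(e[1],e[0])-np.pi/2)
c=np.mean(pl,0);u=np.array([np.cos(jy),np.sin(jy)]);print("origin from plate",c[:2]+.02*u)
for n,pt,z,ps,off in [("saddle",(417.3,247.8),.05,(361.2,216.2),.055),("block",(416.7,272.8),.076,(382.9,213.5),-.01),("mouth",(416.7,293.3),.101,(399.9,208.5),-.06)]:
    a=atz(t,pt,z); print(n,a,"side",atz(s,ps,z),"tri",tri(t,pt,s,ps),"origin",a[:2]-off*u)
print("mark",atz(t,(301.2,202.7),.072),atz(s,(295,261),.072),tri(t,(301.2,202.7),s,(295,261)))
tab=[atz(t,(280+(x-398)/6,180+y/6),.072) for x,y in [(461,38),(607,48),(594,193),(449,182)]];print("tab",np.array(tab))
f=atz(t,(211,179),.084)-atz(t,(396,192),.084);print("hob front len",np.linalg.norm(f),"yaw",np.arctan2(f[1],f[0])-np.pi/2)
f=atz(t,(222,72),.084)-atz(t,(402,86),.084);print("hob rear len",np.linalg.norm(f),"yaw",np.arctan2(f[1],f[0])-np.pi/2)
f=tab[3]-tab[2];print("tab yaw",np.arctan2(f[1],f[0])-np.pi/2,np.linalg.norm(f))
h=[atz(t,p,.075) for p in [(186.2,241),(220,241.2),(219.2,274.5),(185,274)]];print("holder",np.mean(h,0),[np.linalg.norm(h[i]-h[(i+1)%4]) for i in range(4)],"hole",atz(t,(202.7,257.7),.075))
print("bartop",atz(t,(189.5,252),.212),atz(s,(320,284),.212),tri(t,(189.5,252),s,(320,284)))
for n,p,z in [("soap",(505,238),.12),("pack",(480,257),.03),("mug",(126,250),.09),("smallyel",(214,221),.15),("turq",(158,262),.1),("white",(174,295),.15)]: print(n,atz(t,p,z))
P,r,_=pose();print(r.as_matrix())
E
```

```text
plate [[ 0.5815 -0.2339  0.01  ]
 [ 0.5682 -0.3232  0.01  ]
 [ 0.3724 -0.2942  0.01  ]
 [ 0.3844 -0.205   0.01  ]] [np.float64(0.09027844139395229), np.float64(0.19792995634018704), np.float64(0.09000133839831748), np.float64(0.1991296053958383)]
yaw -0.14631016712054154 -0.14051128879780217
origin from plate [ 0.4964 -0.267 ]
saddle [ 0.5505 -0.2745  0.05  ] side [ 0.5486 -0.2676  0.05  ] tri [ 0.5505 -0.2756  0.0449] origin [ 0.4961 -0.2665]
block [ 0.487 -0.265  0.076] side [ 0.483  -0.2558  0.076 ] tri [ 0.4859 -0.2665  0.0694] origin [ 0.4969 -0.2664]
mouth [ 0.4374 -0.2577  0.101 ] side [ 0.4352 -0.2535  0.101 ] tri [ 0.4365 -0.2584  0.098 ] origin [ 0.4967 -0.2665]
mark [0.664  0.0118 0.072 ] [0.6627 0.0199 0.072 ] [0.6654 0.0119 0.0657]
tab [[ 0.7054  0.0377  0.072 ]
 [ 0.7004 -0.0223  0.072 ]
 [ 0.64   -0.016   0.072 ]
 [ 0.6454  0.0432  0.072 ]]
hob front len 0.45323136161030836 yaw -0.08507787489161234
hob rear len 0.4530956375586831 yaw -0.09144917202282743
tab yaw -0.09106289758881747 0.059426599940000546
holder [0.532  0.2513 0.075 ] [np.float64(0.08161199749681047), np.float64(0.08063250448882524), np.float64(0.08195143134657375), np.float64(0.07984063692324263)] hole [0.5318 0.2511 0.075 ]
bartop [0.532  0.2516 0.212 ] [0.5303 0.2573 0.212 ] [0.532  0.2525 0.2079]
soap [ 0.5632 -0.4678  0.12  ]
pack [ 0.5268 -0.4363  0.03  ]
mug [0.5517 0.4304 0.09  ]
smallyel [0.6088 0.2109 0.15  ]
turq [0.521 0.351 0.1  ]
white [0.4419 0.2992 0.15  ]
[[-0.9692  0.2463 -0.0004]
 [ 0.2463  0.9692 -0.0015]
 [ 0.     -0.0015 -1.    ]]
```

```bash
python3 -m inch '{"slide":[[-2.9,-2.1,-0.9],[-2.9,-2.1,-0.9],[-2.9,-2.1,-0.9],[-2.9,-2.1,-0.9],[-2.9,-2.1,-0.9],[-2.9,-2.1,-0.9],[-2.9,-2.1,-0.9],[-2.9,-2.1,-0.9],[-2.9,-2.1,-0.9],[-2.9,-2.1,-0.9],[-2.9,-2.1,-0.9],[-2.9,-2.1,-0.9]],"rotation":[[0,0,-0.5],[0,0,-0.5],[0,0,-0.5],[0,0,-0.5],[0,0,-0.5],[0,0,-0.5],[0,0,-0.5],[0,0,-0.5],[0,0,-0.5],[0,0,-0.5],[0,0,-0.5],[0,0,-0.5]],"jaw":[1,1,1,1,1,1,1,1,1,1,1,1]}'
cat >> h.py <<'E'
def down(yaw_y):  # tool pointing down, tool y at world angle yaw_y (rad)
    y=np.array([np.cos(yaw_y),np.sin(yaw_y),0]);z=np.array([0,0,-1.]);return R.from_matrix(np.c_[np.cross(y,z),y,z])
E
python3 -c "
from h import *
print(rel([.4868,-.2650,.16],down(np.pi/2-.145)))"
```

```text
time_s: 1.3
tool_pos: [0.439, 0.264, 0.3394]
ee_rot: [-0.0, 0.072, 0.997, -0.0]
wrist_force: [0.4, 0.6, 0.6]
gripper_width: 1.002
grip_force: 0.0
(array([-12.32, -51.66,  17.95]), array([-0.02, -0.03,  0.07]))
```

```bash
python3 -m inch '{"slide":[[-0.9,-3.7,1.3],[-0.9,-3.7,1.3],[-0.9,-3.7,1.3],[-0.9,-3.7,1.3],[-0.9,-3.7,1.3],[-0.9,-3.7,1.3],[-0.9,-3.7,1.3],[-0.9,-3.7,1.3],[-0.9,-3.7,1.3],[-0.9,-3.7,1.3],[-0.9,-3.7,1.3],[-0.9,-3.7,1.3],[-0.9,-3.7,1.3],[-0.9,-3.7,1.3],[0,0,0]],"rotation":[[0,0,0],[0,0,0],[0,0,0],[0,0,0],[0,0,0],[0,0,0],[0,0,0],[0,0,0],[0,0,0],[0,0,0],[0,0,0],[0,0,0],[0,0,0],[0,0,0],[0,0,0]],"jaw":[1,1,1,1,1,1,1,1,1,1,1,1,1,1,1]}'
python3 - <<'E'
from h import *
print(rel([.4868,-.2650,.036],down(np.pi/2-.145)))
for n in ("top","wrist"):
    c=optics.capture(n); cv2.imwrite(f"pics/{n}1.png",c["image"][:,:,::-1]); np.savez(f"{n}1.npz",**c)
E
```

```text
time_s: 2.8
tool_pos: [0.4877, -0.2688, 0.155]
ee_rot: [-0.001, 0.074, 0.997, -0.0]
wrist_force: [-0.7, 1.1, -0.7]
gripper_width: 0.999
grip_force: 0.0
(array([ 0.11,  0.37, 11.9 ]), array([-0.03, -0.14, -0.2 ]))
```

View pics/wrist1.png

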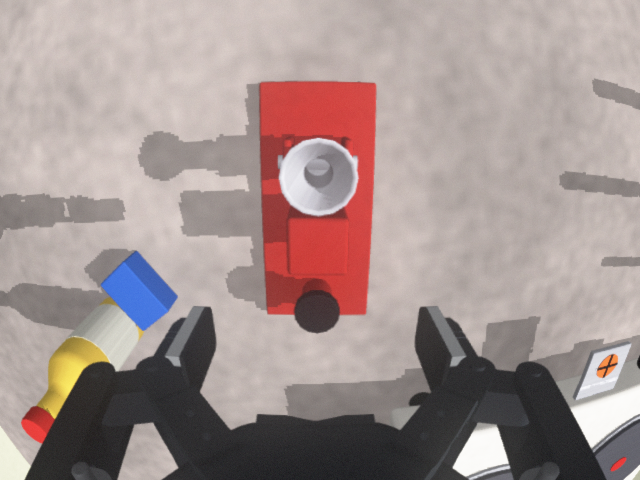

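The wrist picture shows the jack square to the fingers: the block is centred at (318,245) between the pads at (200,335) and (440,335). Nothing stands in the way, so I'll descend and grip.

```bash
python3 -m inch '{"slide":[[0.1,0.35,1.5],[0,0,1.5],[0,0,1.5],[0,0,1.5],[0,0,1.5],[0,0,1.5],[0,0,1.5],[0,0,1.0],[0,0,0.4],[0,0,0],[0,0,0],[0,0,0],[0,0,0],[0,0,0],[0,0,0],[0,0,0],[0,0,0]],"rotation":[[0,0,-0.2],[0,0,0],[0,0,0],[0,0,0],[0,0,0],[0,0,0],[0,0,0],[0,0,0],[0,0,0],[0,0,0],[0,0,0],[0,0,0],[0,0,0],[0,0,0],[0,0,0],[0,0,0],[0,0,0]],"jaw":[1,1,1,1,1,1,1,1,1,1,-1,-1,-1,-1,-1,-1,-1]}' 60
python3 -c "
from h import *
print(rel([.4868,-.2650,.036],down(np.pi/2-.145)))
c=optics.capture('wrist');Rm=cv2.Rodrigues(c['rvec'])[0];print(-Rm.T@c['tvec'],Rm)"
```

```text
time_s: 4.6
tool_pos: [0.4889, -0.2634, 0.0394]
ee_rot: [0.001, 0.071, 0.998, -0.002]
wrist_force: [-1.1, -3.5, 5.9]
gripper_width: 0.46
grip_force: 62.6
(array([ 0.19, -0.19,  0.34]), array([-0.17,  0.1 ,  0.22]))
[ 0.40589569 -0.25141806  0.18125965] [[ 0.14128291  0.98996707 -0.00208217]
 [ 0.93540179 -0.1328064   0.32769796]
 [ 0.32413367 -0.04824579 -0.94478024]]
```

```bash
python3 -m inch '{"slide":[[0,0,-0.5],[0,0,-1],[0,0,-1],[0,0,-1],[0,0,-0.5],[0,0,0],[0,0,0]],"rotation":[[0,0,0],[0,0,0],[0,0,0],[0,0,0],[0,0,0],[0,0,0],[0,0,0]],"jaw":[-1,-1,-1,-1,-1,-1,-1]}'
python3 -c "
from h import *
print(rel([.5115,.0265,.076],down(np.pi/2-.09)))"
```

```text
time_s: 5.35
tool_pos: [0.4882, -0.2617, 0.0783]
ee_rot: [0.0, 0.07, 0.998, 0.0]
wrist_force: [0.3, -0.2, -9.7]
gripper_width: 0.458
grip_force: 61.9
(array([ 1.73, 28.87,  0.23]), array([ 0.  ,  0.01, -2.9 ]))
```

```bash
python3 -m inch '{"slide":[[0.1,1,0],[0.1,2,0],[0.1,2,0],[0.1,2,0],[0.1,2,0],[0.1,2,0],[0.1,2,0],[0.1,2,0],[0.1,2,0],[0.1,2,0],[0.1,2,0],[0.1,2,0],[0.1,2,0],[0.1,2,0],[0.3,1.9,0],[0,0,0.5],[0,0,0.7],[0,0,0.7],[0,0,0],[0,0,0]],"rotation":[[0,0,0],[0,0,0],[0,0,0],[0,0,0],[0,0,0],[0,0,0],[0,0,0],[0,0,0],[0,0,0],[0,0,0],[0,0,0],[0,0,0],[0,0,0],[0,0,0],[0,0,-0.6],[0,0,-0.8],[0,0,-0.8],[0,0,-0.7],[0,0,0],[0,0,0]],"jaw":[-1,-1,-1,-1,-1,-1,-1,-1,-1,-1,-1,-1,-1,-1,-1,-1,-1,-1,-1,-1]}'
python3 - <<'E'
from h import *
print(rel([.5115,.0265,.059],down(np.pi/2-.09)))
def crop(im,x,y,w,h,k):
    c=cv2.resize(im[y:y+h,x:x+w],None,fx=k,fy=k,interpolation=cv2.INTER_CUBIC)
    for i in range(0,w,10): cv2.line(c,(i*k,0),(i*k,6 if i%50 else 14),(0,255,0),1)
    for j in range(0,h,10): cv2.line(c,(0,j*k),(6 if j%50 else 14,j*k),(0,255,0),1)
    cv2.putText(c,f"{x},{y} x{k}",(16,14),0,.4,(0,255,255),1); return c
t=optics.capture("top");s=optics.capture("side")
np.savez("top2.npz",**t);np.savez("side2.npz",**s)
a=crop(t["image"][:,:,::-1].copy(),250,170,100,120,4);b=crop(s["image"][:,:,::-1].copy(),270,190,100,120,4)
cv2.imwrite("pics/m3.png",np.hstack([a,b]))
E
```

```text
time_s: 7.35
tool_pos: [0.5113, 0.0262, 0.0588]
ee_rot: [-0.001, 0.045, 0.999, -0.0]
wrist_force: [-0.6, -0.2, -9.1]
gripper_width: 0.462
grip_force: 63.1
(array([-0.02,  0.03, -0.02]), array([-0.01, -0.07, -0.06]))
```

View pics/m3.png

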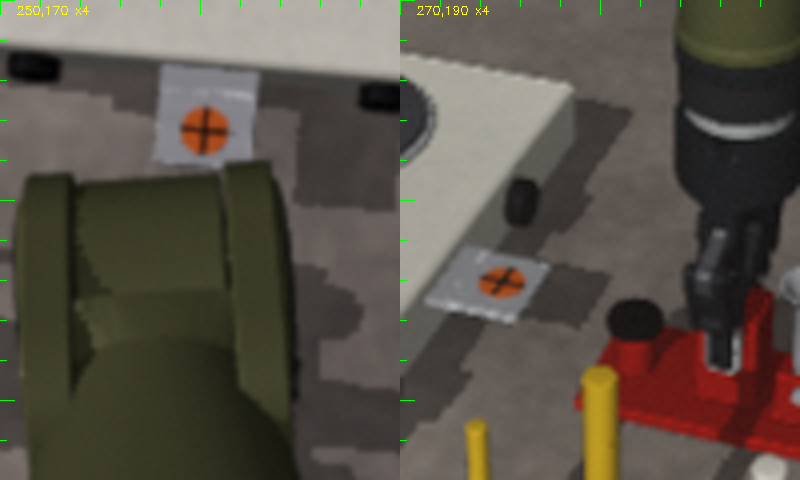

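The top view of the jack is hidden by the arm. In the side crop the saddle top is at (328.8,268.5) and the mark at (295.5,260.5), so I'll use those differentially.

```bash
python3 - <<'E'
from h import *
s=dict(np.load("side2.npz"))
m=atz(s,(295.5,260.5),.072);a=atz(s,(328.8,268.5),.0694)
d=(m-a)[:2];u=np.array([np.cos(-.09),np.sin(-.09)]);v=np.array([-u[1],u[0]])
print(m,a,d@u,d@v)
P,r,_=pose()
print("expected px saddle by top est.:",proj(s,[[.664-.09*u[0],.0118-.09*u[1],.0694],[.664,.0118,.072]]))
print(rel([.5115+.0896,.0265-.0081,.0454],down(np.pi/2-.09)))
E
```

```text
[0.66213766 0.01760865 0.072     ] [0.57256876 0.02609934 0.0694    ] 0.0899695192505196 -0.00040599525491929
expected px saddle by top est.: [[328.72128914 266.92295191]
 [295.48803533 259.07252654]]
(array([-8.95,  0.01,  1.4 ]), array([ 0.  ,  0.01, -0.05]))
```

```bash
python3 -m inch '{"slide":[[0,0,0.7],[0,0,0.6],[-0.5,0,0],[-1,0,0],[-1,0,0],[-1,0,0],[-1,0,0],[-1,0,0],[-1,0,0],[-1,0,0],[-1,0,0],[-0.5,0,0],[0,0,0],[0,0,0]],"rotation":[[0,0,0],[0,0,0],[0,0,0],[0,0,0],[0,0,0],[0,0,0],[0,0,0],[0,0,0],[0,0,0],[0,0,0],[0,0,0],[0,0,0],[0,0,0],[0,0,0]],"jaw":[-1,-1,-1,-1,-1,-1,-1,-1,-1,-1,-1,-1,-1,-1]}'
python3 -c "
from h import *
print(rel([.5115+.0896,.0265-.0083,.0394],down(np.pi/2-.09)))"
```

```text
time_s: 8.85
tool_pos: [0.601, 0.0187, 0.046]
ee_rot: [-0.001, 0.045, 0.999, 0.0]
wrist_force: [0.3, 0.2, -8.9]
gripper_width: 0.461
grip_force: 63.2
(array([-0.02, -0.04,  0.66]), array([ 0.  , -0.06,  0.  ]))
```

```bash
python3 -m inch '{"slide":[[0,-0.05,0.2],[0,0,0.2],[0,0,0.15],[0,0,0.1],[0,0,0],[0,0,0]],"rotation":[[0,0,0],[0,0,0],[0,0,0],[0,0,0],[0,0,0],[0,0,0]],"jaw":[-1,-1,-1,-1,-1,-1]}'
```

```text
time_s: 9.45
tool_pos: [0.6015, 0.0181, 0.0398]
ee_rot: [0.0, 0.045, 0.999, 0.0]
wrist_force: [-0.5, -0.0, -9.3]
gripper_width: 0.465
grip_force: 63.2
```

```bash
python3 -m inch '{"slide":[[0,0,0.1],[0,0,0.1],[0,0,0]],"rotation":[[0,0,0],[0,0,0],[0,0,0]],"jaw":[-1,-1,-1]}'; python3 -m inch '{"slide":[[0,0,0.1],[0,0,0]],"rotation":[[0,0,0],[0,0,0]],"jaw":[-1,-1]}'
```

```text
time_s: 9.75
tool_pos: [0.6016, 0.0183, 0.0395]
ee_rot: [0.0, 0.045, 0.999, -0.0]
wrist_force: [-5.4, 1.7, 5.8]
gripper_width: 0.464
grip_force: 65.1
time_s: 9.95
tool_pos: [0.6016, 0.0183, 0.0395]
ee_rot: [0.001, 0.045, 0.999, -0.0]
wrist_force: [-9.0, 2.3, 15.2]
gripper_width: 0.462
grip_force: 66.0
```

```bash
python3 -m inch '{"slide":[[0,0,-0.2],[0,0,0],[0,0,0],[0,0,0],[0,0,-0.5],[0,0,-1],[0,0,-2],[0,0,-3],[0,0,-4],[0,0,-4],[0,0,-4],[0,0,-4],[0,0,0]],"rotation":[[0,0,0],[0,0,0],[0,0,0],[0,0,0],[0,0,0],[0,0,0],[0,0,0],[0,0,0],[0,0,0],[0,0,0],[0,0,0],[0,0,0],[0,0,0]],"jaw":[-1,1,1,1,1,1,1,1,1,1,1,1,1]}'
python3 -c "
from h import *
print(rel([.532,.252,.27],down(np.pi/2-.09)))"
```

```text
time_s: 11.25
tool_pos: [0.6046, 0.0182, 0.2714]
ee_rot: [0.006, 0.045, 0.999, 0.0]
wrist_force: [0.6, -1.5, -0.1]
gripper_width: 1.003
grip_force: 0.0
(array([ 9.34, 22.63,  0.06]), array([ 0.08,  0.63, -0.  ]))
```

```bash
python3 -m inch '{"slide":[[0.8,1.9,0],[0.8,1.9,0],[0.8,1.9,0],[0.8,1.9,0],[0.8,1.9,0],[0.8,1.9,0],[0.8,1.9,0],[0.8,1.9,0],[0.8,1.9,0],[0.8,1.9,0],[0.8,1.9,0],[0.6,1.7,0],[0,0,0],[0,0,0]],"rotation":[[0,0,0],[0,0,0],[0,0,0],[0,0,0],[0,0,0],[0,0,0],[0,0,0],[0,0,0],[0,0,0],[0,0,0],[0,0,0],[0,0,0],[0,0,0],[0,0,0]],"jaw":[0,0,0,0,0,0,0,0,0,0,0,0,0,0]}'
python3 - <<'E'
from h import *
print(rel([.532,.252,.156],down(np.pi/2-.09)))
def crop(im,x,y,w,h,k):
    c=cv2.resize(im[y:y+h,x:x+w],None,fx=k,fy=k,interpolation=cv2.INTER_CUBIC)
    for i in range(0,w,10): cv2.line(c,(i*k,0),(i*k,6 if i%50 else 14),(0,255,0),1)
    for j in range(0,h,10): cv2.line(c,(0,j*k),(6 if j%50 else 14,j*k),(0,255,0),1)
    cv2.putText(c,f"{x},{y} x{k}",(16,14),0,.4,(0,255,255),1); return c
t=optics.capture("top");w=optics.capture("wrist")
np.savez("top4.npz",**t);np.savez("wrist4.npz",**w)
a=crop(t["image"][:,:,::-1].copy(),265,180,80,120,5);b=cv2.resize(w["image"][:,:,::-1],(400,300))
cv2.imwrite("pics/m4.png",np.hstack([a,np.pad(b,((0,300),(0,0),(0,0)))]))
E
```

```text
time_s: 12.65
tool_pos: [0.528, 0.2516, 0.2639]
ee_rot: [0.0, 0.045, 0.999, -0.0]
wrist_force: [0.5, -0.1, -0.0]
gripper_width: 0.499
grip_force: 0.0
(array([-0.39,  0.08, 10.79]), array([-0.02,  0.01,  0.04]))
```

View pics/m4.png

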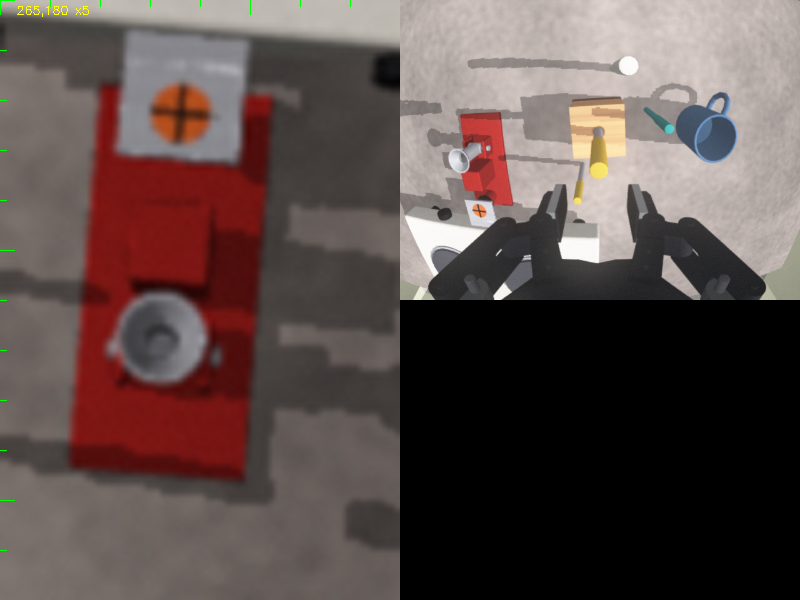

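The top crop shows the jack under the tab, with the socket mouth at (297.2,247.8). The wrist view shows the yellow bar between the fingers. I'll check the placing from the plate corners and then go down on the bar.

```bash
python3 - <<'E'
from h import *
np.set_printoptions(precision=4,suppress=True)
t=dict(np.load("top4.npz")); f=lambda x,y,z: atz(t,(265+x/5,180+y/5),z)
pl=[f(*p,.01) for p in [(100,87),(270,97),(243,479),(70,467)]]
d=(pl[0]+pl[1]-pl[2]-pl[3])/2; jy=np.arctan2(d[1],d[0]);u=np.array([np.cos(jy),np.sin(jy)]);c=np.mean(pl,0)[:2]
print("yaw",jy,"len",np.linalg.norm(d),"origin",c+.02*u,"block",f(170,243,.076)[:2]+.01*u,"mouth",f(161,339,.101))
for o in (c+.02*u,f(170,243,.076)[:2]+.01*u,f(161,339,.101)[:2]+.06*u): print("saddle-mark",o+.055*u-f(181,113,.072)[:2])
E
python3 -m inch '{"slide":[[-0.4,0.1,1],[0,0,2],[0,0,2],[0,0,2],[0,0,2],[0,0,1.3],[0,0,0.5],[0,0,0],[0,0,0],[0,0,0],[0,0,0],[0,0,0],[0,0,0],[0,0,0]],"rotation":[[0,0,0],[0,0,0],[0,0,0],[0,0,0],[0,0,0],[0,0,0],[0,0,0],[0,0,0],[0,0,0],[0,0,0],[0,0,0],[0,0,0],[0,0,0],[0,0,0]],"jaw":[0,0,0,0,0,0,0,0,-1,-1,-1,-1,-1,-1]}' 80
```

```text
yaw -0.08687412466519952 len 0.1971106143770259 origin [0.6092 0.0171] block [0.6091 0.0171] mouth [0.5495 0.0224 0.101 ]
saddle-mark [-0.0002  0.0005]
saddle-mark [-0.0003  0.0005]
saddle-mark [-0.0001  0.0006]
time_s: 14.15
tool_pos: [0.533, 0.2525, 0.157]
ee_rot: [0.001, 0.045, 0.999, 0.0]
wrist_force: [-0.4, -1.0, 6.2]
gripper_width: 0.191
grip_force: 77.9
```

Jack placement is within 1 mm and the bar is gripped. Lifting it out now.

```bash
python3 -m inch '{"slide":[[0,0,-0.5],[0,0,-1],[0,0,-1],[0,0,-1.5],[0,0,-1.5],[0,0,-1.5],[0,0,-2],[0,0,-2],[0,0,-1],[0,0,0],[0,0,0]],"rotation":[[0,0,0],[0,0,0],[0,0,0],[0,0,0],[0,0,0],[0,0,0],[0,0,0],[0,0,0],[0,0,0],[0,0,0],[0,0,0]],"jaw":[-1,-1,-1,-1,-1,-1,-1,-1,-1,-1,-1]}'
python3 -c "
from h import *
print(rel([.5500,.0230,.277],down(np.pi/2-.09)))"
```

```text
time_s: 15.25
tool_pos: [0.532, 0.2522, 0.2754]
ee_rot: [-0.0, 0.045, 0.999, -0.0]
wrist_force: [0.4, -0.4, -2.3]
gripper_width: 0.187
grip_force: 78.0
(array([ -3.85, -22.67,  -0.16]), array([-0.01, -0.03,  0.  ]))
```

```bash
python3 -m inch '{"slide":[[-0.2,-1,0],[-0.3,-1.8,0],[-0.3,-1.8,0],[-0.3,-1.8,0],[-0.3,-1.8,0],[-0.3,-1.8,0],[-0.3,-1.8,0],[-0.3,-1.8,0],[-0.3,-1.8,0],[-0.3,-1.8,0],[-0.3,-1.8,0],[-0.3,-1.8,0],[-0.3,-1.3,0],[-0.05,-0.6,0],[0,0,0],[0,0,0]],"rotation":[[0,0,0],[0,0,0],[0,0,0],[0,0,0],[0,0,0],[0,0,0],[0,0,0],[0,0,0],[0,0,0],[0,0,0],[0,0,0],[0,0,0],[0,0,0],[0,0,0],[0,0,0],[0,0,0]],"jaw":[-1,-1,-1,-1,-1,-1,-1,-1,-1,-1,-1,-1,-1,-1,-1,-1]}'
python3 - <<'E'
from h import *
print(rel([.5498,.0228,.19],down(np.pi/2-.09)))
def crop(im,x,y,w,h,k):
    c=cv2.resize(im[y:y+h,x:x+w],None,fx=k,fy=k,interpolation=cv2.INTER_CUBIC)
    for i in range(0,w,10): cv2.line(c,(i*k,0),(i*k,6 if i%50 else 14),(0,255,0),1)
    for j in range(0,h,10): cv2.line(c,(0,j*k),(6 if j%50 else 14,j*k),(0,255,0),1)
    return c
s=optics.capture("side");w=optics.capture("wrist");np.savez("side5.npz",**s)
a=crop(s["image"][:,:,::-1].copy(),300,150,80,120,5);b=crop(w["image"][:,:,::-1].copy(),220,150,200,200,2)
cv2.imwrite("pics/m5.png",np.hstack([a,np.pad(b,((0,200),(0,0),(0,0)))]))
E
```

```text
time_s: 16.85
tool_pos: [0.55, 0.0229, 0.2757]
ee_rot: [-0.0, 0.045, 0.999, 0.0]
wrist_force: [-0.0, -0.8, -1.6]
gripper_width: 0.192
grip_force: 78.2
(array([ 0.01, -0.02,  8.57]), array([ 0.02, -0.02, -0.  ]))
```

View pics/m5.png

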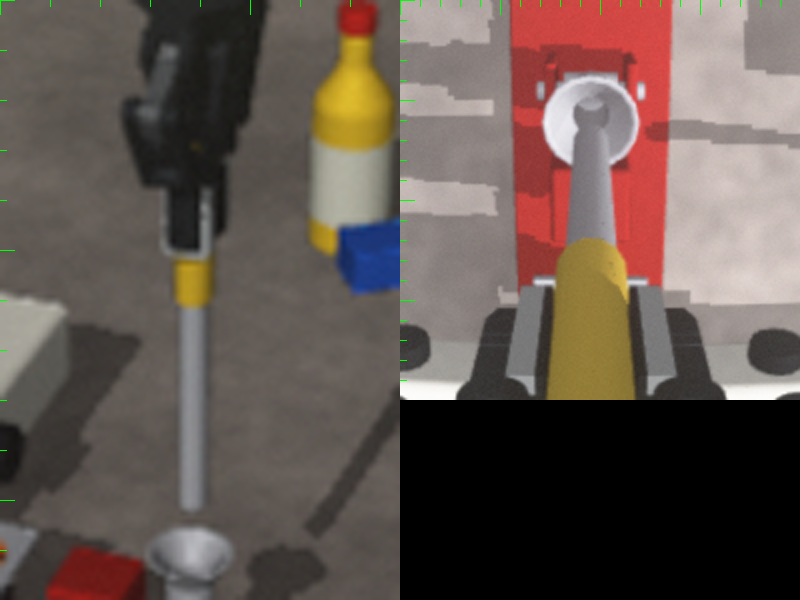

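The side crop shows the bar hanging upright, foot at (338,252), just above the funnel at (338,259). The wrist view shows the foot inside the funnel's outline. Lowering in stages.

```bash
python3 -m inch '{"slide":[[0,0,1],[0,0,1],[0,0,1],[0,0,0.8],[0,0,0.6],[0,0,0.6],[0,0,0.6],[0,0,0.6],[0,0,0]],"rotation":[[0,0,0],[0,0,0],[0,0,0],[0,0,0],[0,0,0],[0,0,0],[0,0,0],[0,0,0],[0,0,0]],"jaw":[-1,-1,-1,-1,-1,-1,-1,-1,-1]}'; python3 -m inch '{"slide":[[0,0,0.5],[0,0,0.5],[0,0,0.5],[0,0,0.4],[0,0,0],[0,0,0]],"rotation":[[0,0,0],[0,0,0],[0,0,0],[0,0,0],[0,0,0],[0,0,0]],"jaw":[-1,-1,-1,-1,-1,-1]}'
```

```text
time_s: 17.85
tool_pos: [0.5499, 0.0228, 0.213]
ee_rot: [-0.0, 0.045, 0.999, 0.0]
wrist_force: [0.9, 0.2, -2.3]
gripper_width: 0.192
grip_force: 78.2
time_s: 18.45
tool_pos: [0.5501, 0.0228, 0.1947]
ee_rot: [-0.0, 0.045, 0.999, 0.0]
wrist_force: [0.3, -0.4, -1.6]
gripper_width: 0.192
grip_force: 78.2
```

```bash
python3 -m inch '{"slide":[[0,0,0.2],[0,0,0.2],[0,0,0.1],[0,0,0]],"rotation":[[0,0,0],[0,0,0],[0,0,0],[0,0,0]],"jaw":[-1,-1,-1,-1]}'; python3 -m inch '{"slide":[[0,0,0.1],[0,0,0.1],[0,0,0]],"rotation":[[0,0,0],[0,0,0],[0,0,0]],"jaw":[-1,-1,-1]}'
```

```text
time_s: 18.85
tool_pos: [0.5508, 0.0227, 0.191]
ee_rot: [0.001, 0.045, 0.999, -0.0]
wrist_force: [-1.6, 0.1, 5.5]
gripper_width: 0.187
grip_force: 79.4
time_s: 19.15
tool_pos: [0.5517, 0.0227, 0.1908]
ee_rot: [0.002, 0.045, 0.999, -0.0]
wrist_force: [-2.7, 0.5, 15.9]
gripper_width: 0.192
grip_force: 80.3
```

The bar is seated: TCP at 0.191 m, exactly the expected floor height, and the force is rising. Now swing about the pivot, which lies 156 mm along tool z. That works out as 2° about −y with 5.4 mm along +x per row.

```bash
python3 -m inch '{"slide":[[0,0,-0.15],[0.54,0,0.01],[0.54,0,0.01],[0.54,0,0.01],[0.54,0,0.01],[0.54,0,0.01],[0.54,0,0.01],[0.54,0,0.01],[0,0,0]],"rotation":[[0,0,0],[0,-2,0],[0,-2,0],[0,-2,0],[0,-2,0],[0,-2,0],[0,-2,0],[0,-2,0],[0,0,0]],"jaw":[-1,-1,-1,-1,-1,-1,-1,-1,-1]}'
cat >> h.py <<'E'
def lean():
    P,r,s=pose(); z=r.as_matrix()[:,2]; pv=np.array([.5498,.0227,.035]); d=P-pv
    u=np.array([np.cos(-.088),np.sin(-.088)])
    print("tool lean",np.round(np.arctan2(z[:2]@u,-z[2]),3),"pos lean",np.round(np.arctan2(-d[:2]@u,d[2]),3),"r",np.round(np.linalg.norm(d),4),"lat",np.round(d[:2]@[-u[1],u[0]],4),"F tool",np.round(r.inv().apply(s["wrist_force"]),1),"M",np.round(r.inv().apply(s["moment"]),2))
E
python3 -c "
from h import *
lean()"
```

```text
time_s: 20.05
tool_pos: [0.5126, 0.0262, 0.1859]
ee_rot: [0.124, 0.045, 0.991, -0.005]
wrist_force: [0.0, -0.3, 3.4]
gripper_width: 0.185
grip_force: 79.2
tool lean 0.248 pos lean 0.243 r 0.1555 lat 0.0002 F tool [-0.9 -0.3 -3.3] M [ 0.08  0.14 -0.  ]
```

```bash
python3 -m inch '{"slide":[[0.54,0,0.01],[0.54,0,0.01],[0.54,0,0.01],[0.54,0,0.01],[0.54,0,0.01],[0.54,0,0.01],[0.54,0,0.01],[0.54,0,0.01],[0.54,0,0.01],[0.54,0,0.01],[0,0,0]],"rotation":[[0,-2,0],[0,-2,0],[0,-2,0],[0,-2,0],[0,-2,0],[0,-2,0],[0,-2,0],[0,-2,0],[0,-2,0],[0,-2,0],[0,0,0]],"jaw":[-1,-1,-1,-1,-1,-1,-1,-1,-1,-1,-1]}'
python3 -c "
from h import *
lean()"
```

```text
time_s: 21.15
tool_pos: [0.4696, 0.0316, 0.1696]
ee_rot: [0.292, 0.043, 0.955, -0.014]
wrist_force: [4.3, -0.3, 0.4]
gripper_width: 0.191
grip_force: 81.0
tool lean 0.593 pos lean 0.54 r 0.1569 lat 0.0019 F tool [-3.9  0.1  2.1] M [ 0.11 -0.35 -0.05]
```

```bash
python3 -m inch '{"slide":[[0.5,0,0.01],[0.5,0,0.01],[0.3,0,0],[0,0,0],[0,0,0]],"rotation":[[0,-1,0],[0,-1,0],[0,-0.5,0],[0,0,0],[0,0,0]],"jaw":[-1,-1,-1,-1,-1]}'
python3 -c "
from h import *
lean()"
```

```text
time_s: 21.65
tool_pos: [0.4673, 0.0352, 0.1737]
ee_rot: [0.297, 0.044, 0.954, -0.017]
wrist_force: [11.6, -1.8, -15.7]
gripper_width: 0.191
grip_force: 79.5
tool lean 0.604 pos lean 0.541 r 0.1618 lat 0.0052 F tool [-0.7 -0.6 19.6] M [ 0.34  1.23 -0.  ]
```

```bash
python3 - <<'E'
from h import *
P,r,s=pose();print(np.round(s["joint_positions"],3),np.round(s["tau"],1))
def crop(im,x,y,w,h,k): return cv2.resize(im[y:y+h,x:x+w],None,fx=k,fy=k,interpolation=cv2.INTER_CUBIC)
s=optics.capture("side");np.savez("side6.npz",**s)
cv2.imwrite("pics/m6.png",crop(s["image"][:,:,::-1].copy(),270,170,130,110,6))
E
```

```text
[ 0.193 -0.35  -1.026  0.312 -0.168  0.235] [  1.4 -20.7  38.2  -6.2  -0.4  -0. ]
```

View pics/m6.png

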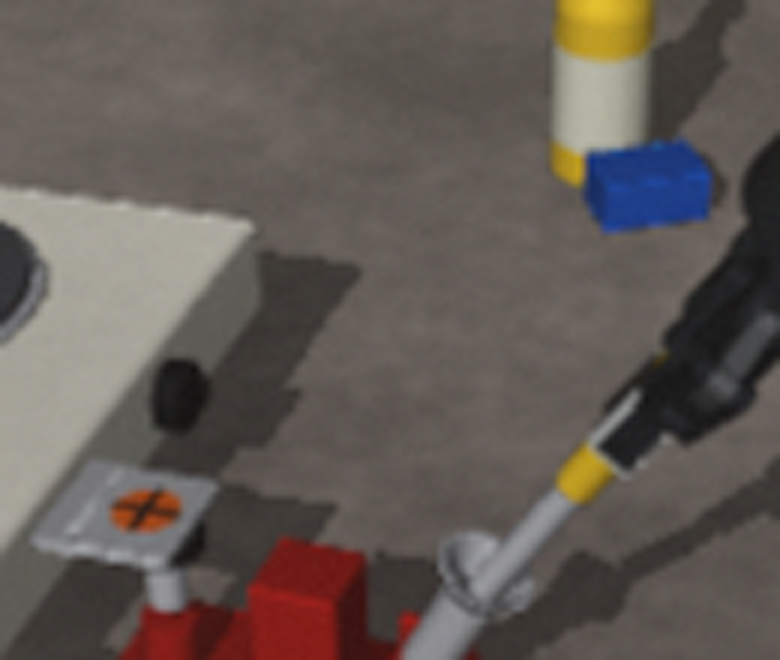

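The side crop shows the tab raised and the lever nearly over. But joint 3 is at its limit (−1.026 of −1.03), so the tool cannot lean further. I'll bring the lever back up and regrip with the tool leaned about 0.4 rad towards the hob, so it needs less lean at the stop.

```bash
cat >> h.py <<'E'
def tgt(th,phi,r=.1747):  # bar lean th, tool lean phi: TCP pose
    u=np.array([np.cos(-.088),np.sin(-.088),0]);k=np.array([0,0,1.]);pv=np.array([.5498,.0227,.035])
    z=np.sin(phi)*u-np.cos(phi)*k; y=np.cross(k,u); x=np.cross(y,z)
    return pv+r*(-np.sin(th)*u+np.cos(th)*k)+.0187*z, R.from_matrix(np.c_[x,y,z])
E
python3 -c "
from h import *
print(rel(*tgt(.5,.5)))"
```

```text
(array([-0.6 , -0.52,  0.63]), array([-0.55,  5.95, -0.11]))
```

```bash
python3 -m inch '{"slide":[[-0.3,-0.2,0.2],[-0.3,-0.2,0.2],[0,-0.1,0.2],[0,0,0]],"rotation":[[-0.2,2,0],[-0.2,2,0],[-0.1,2,-0.1],[0,0,0]],"jaw":[-1,-1,-1,-1]}'
python3 -c "
from h import *
lean();print(rel(*tgt(.5,.5)),pose()[2]['joint_positions'][2])"
```

```text
time_s: 22.1
tool_pos: [0.4796, 0.031, 0.1773]
ee_rot: [0.251, 0.043, 0.967, -0.009]
wrist_force: [-7.0, 3.4, 15.5]
gripper_width: 0.187
grip_force: 83.1
tool lean 0.507 pos lean 0.461 r 0.1589 lat 0.0021 F tool [ -1.2   2.9 -17.1] M [-0.68  0.86  0.07]
(array([ 0.62, -0.21,  0.27]), array([ 0.21,  0.41, -0.07])) -0.9119890483610005
```

```bash
python3 -m inch '{"slide":[[-0.45,0,-0.1],[-0.5,0,0.01],[-0.5,0,0.01],[-0.5,0,0.01],[-0.5,0,0.01],[-0.5,0,0.01],[-0.5,0,0.01],[-0.5,0,0.01],[-0.5,0,0.01],[-0.5,0,0.01],[-0.5,0,0.01],[-0.5,0,0.01],[-0.5,0,0.01],[-0.5,0,0.01],[0,0,0]],"rotation":[[0,2,0],[0,2,0],[0,2,0],[0,2,0],[0,2,0],[0,2,0],[0,2,0],[0,2,0],[0,2,0],[0,2,0],[0,2,0],[0,2,0],[0,2,0],[0,2,0],[0,0,0]],"jaw":[-1,-1,-1,-1,-1,-1,-1,-1,-1,-1,-1,-1,-1,-1,-1]}'
python3 -c "
from h import *
lean();print(rel(*tgt(0,0)))"
```

```text
time_s: 23.6
tool_pos: [0.5438, 0.0243, 0.1917]
ee_rot: [0.007, 0.044, 0.999, 0.0]
wrist_force: [1.6, 1.1, -1.5]
gripper_width: 0.188
grip_force: 81.3
tool lean 0.014 pos lean 0.039 r 0.1568 lat 0.0011 F tool [-1.5  1.3  1.5] M [-0.34 -0.56  0.  ]
(array([-0.61, -0.11,  0.08]), array([ 0.07,  0.81, -0.  ]))
```

```bash
python3 -m inch '{"slide":[[-0.3,-0.1,0],[-0.3,0,0],[0,0,0],[0,0,0]],"rotation":[[0,0.4,0],[0,0.4,0],[0,0,0],[0,0,0]],"jaw":[-1,-1,-1,-1]}'
python3 -m inch '{"slide":[[0,0,0],[0,0,0],[0.1,0,-0.01],[0.1,0,-0.01],[0.1,0,-0.01],[0.1,0,-0.01],[0.1,0,-0.01],[0.1,0,-0.01],[0.13,0,-0.01],[0,0,0]],"rotation":[[0,0,0],[0,0,0],[0,3.2,0],[0,3.2,0],[0,3.2,0],[0,3.2,0],[0,3.2,0],[0,3.2,0],[0,3.2,0],[0,0,0]],"jaw":[-1,-1,-1,-1,-1,-1,-1,-1,-1,-1]}' 20
python3 - <<'E'
from h import *
lean();print(rel(*tgt(0,-.4)),pose()[2]['joint_positions'])
def crop(im,x,y,w,h,k): return cv2.resize(im[y:y+h,x:x+w],None,fx=k,fy=k,interpolation=cv2.INTER_CUBIC)
s=optics.capture("side")
cv2.imwrite("pics/m7.png",crop(s["image"][:,:,::-1].copy(),270,150,130,130,4))
E
```

```text
time_s: 24.0
tool_pos: [0.5473, 0.0232, 0.1919]
ee_rot: [-0.0, 0.044, 0.999, 0.001]
wrist_force: [0.8, 3.6, -2.2]
gripper_width: 0.188
grip_force: 81.2
time_s: 25.0
tool_pos: [0.5408, 0.0223, 0.1935]
ee_rot: [-0.196, 0.043, 0.98, 0.008]
wrist_force: [-3.9, 1.0, 0.9]
gripper_width: 0.189
grip_force: 83.0
tool lean -0.394 pos lean 0.056 r 0.1587 lat -0.0011 F tool [4.  0.6 0.7] M [-0.03  0.22 -0.01]
(array([-0.19,  0.11,  0.03]), array([-0.08,  0.33, -0.01])) [0.01745349 0.57249495 0.17627897 1.56696217 0.03898446 0.0975572 ]
```

View pics/m7.png

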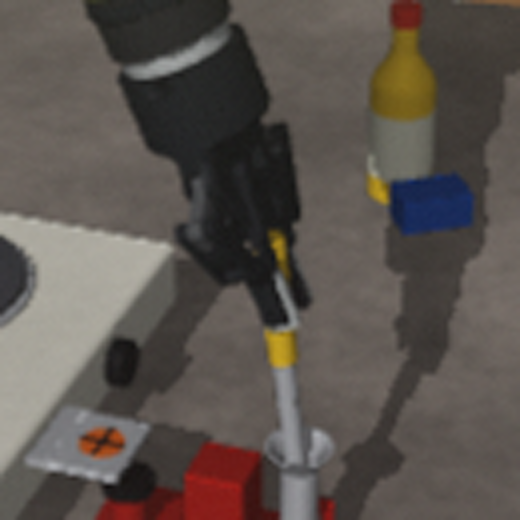

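The side crop shows the bar upright in the socket with the lever up and the saddle clear of the tab. The tool has pivoted on the bar and now leans towards the hob. I'll work out the per-row shift for this relative angle.

```bash
python3 - <<'E'
from h import *
a,ra=tgt(0,-.4);d=np.radians(2)
b,rb=tgt(d,-.4+d);print(ra.inv().apply(b-a)*100,(ra.inv()*rb).as_rotvec(degrees=True))
E
python3 -m inch '{"slide":[[0,0.1,0],[0.5,0,0.23],[0.5,0,0.23],[0.5,0,0.23],[0.5,0,0.23],[0.5,0,0.23],[0.5,0,0.23],[0.5,0,0.23],[0.5,0,0.23],[0,0,0]],"rotation":[[0,0,0],[0,-2,0],[0,-2,0],[0,-2,0],[0,-2,0],[0,-2,0],[0,-2,0],[0,-2,0],[0,-2,0],[0,0,0]],"jaw":[-1,-1,-1,-1,-1,-1,-1,-1,-1,-1]}' 80
python3 -c "
from h import *
lean();print(rel(*tgt(.28,-.12)))"
```

```text
[ 4.92159206e-01 -3.03395331e-16  2.46089117e-01] [ 1.9879476e-16 -2.0000000e+00  2.4849345e-17]
time_s: 26.05
tool_pos: [0.4979, 0.0276, 0.1882]
ee_rot: [-0.053, 0.044, 0.998, 0.002]
wrist_force: [1.9, -1.4, -0.7]
gripper_width: 0.188
grip_force: 82.7
tool lean -0.106 pos lean 0.328 r 0.1618 lat 0.0003 F tool [-2.  -1.2  0.4] M [ 0.45 -0.86  0.05]
(array([-0.2 , -0.03,  0.36]), array([-0.02,  0.78,  0.02]))
```

```bash
cat >> h.py <<'E'
def bar():
    P,r,s=pose(); z=r.as_matrix()[:,2]; d=P-.0187*z-np.array([.5498,.0227,.035]); u=np.array([np.cos(-.088),np.sin(-.088)])
    th=np.arctan2(-d[:2]@u,d[2]); f=s["wrist_force"]; fu=f[:2]@u
    print("bar lean %.3f r %.4f lat %.4f  Fback %.1f Faxial(up) %.1f"%(th,np.linalg.norm(d),d[:2]@[-u[1],u[0]],fu*np.cos(th)+f[2]*np.sin(th),-fu*np.sin(th)+f[2]*np.cos(th)),"q3",np.round(s["joint_positions"],2),"t",s["time_s"])
E
python3 -m inch '{"slide":[[0.48,0,0.26],[0.48,0,0.26],[0.48,0,0.26],[0.48,0,0.26],[0.48,0,0.26],[0.48,0,0.26],[0.48,0,0.26],[0.48,0,0.26],[0,0,0]],"rotation":[[0,-2,0],[0,-2,0],[0,-2,0],[0,-2,0],[0,-2,0],[0,-2,0],[0,-2,0],[0,-2,0],[0,0,0]],"jaw":[-1,-1,-1,-1,-1,-1,-1,-1,-1]}'
python3 -c "
from h import *
lean();bar();print(rel(*tgt(.65,.2)))"
```

```text
time_s: 26.95
tool_pos: [0.4628, 0.0311, 0.1731]
ee_rot: [0.089, 0.044, 0.995, -0.004]
wrist_force: [-20.7, -3.5, 52.5]
gripper_width: 0.19
grip_force: 89.1
tool lean 0.179 pos lean 0.564 r 0.1634 lat 0.0007 F tool [ 10.6  -5.2 -55.3] M [1.25 2.37 0.08]
bar lean 0.525 r 0.1809 lat 0.0007  Fback 8.8 Faxial(up) 55.6 q3 [ 0.09 -0.06 -0.63  0.82 -0.03  0.17] t 26.95
(array([ 1.75, -0.07,  1.45]), array([ 0.03, -1.19, -0.01]))
```

```bash
python3 -m inch '{"slide":[[0.12,0,-0.33],[0.47,0,0.17],[0.47,0,0.17],[0,0,0],[0,0,0]],"rotation":[[0,0,0],[0,-1.6,0],[0,-1.6,0],[0,0,0],[0,0,0]],"jaw":[-1,-1,-1,-1,-1]}'
python3 -c "
from h import *
lean();bar()"
```

```text
time_s: 27.45
tool_pos: [0.4538, 0.0318, 0.1686]
ee_rot: [0.116, 0.044, 0.992, -0.005]
wrist_force: [-4.3, -2.2, 23.0]
gripper_width: 0.186
grip_force: 85.7
tool lean 0.234 pos lean 0.625 r 0.1648 lat 0.0006 F tool [ -1.3  -2.6 -23.3] M [ 0.88 -0.09  0.1 ]
bar lean 0.586 r 0.1822 lat 0.0006  Fback 9.3 Faxial(up) 21.4 q3 [ 0.1  -0.11 -0.7   0.75 -0.04  0.19] t 27.45
```

```bash
python3 -m inch '{"slide":[[0.4,0,0.1],[0.4,0,0.1],[0,0,0],[0,0,0]],"rotation":[[0,-1,0],[0,-1,0],[0,0,0],[0,0,0]],"jaw":[-1,-1,-1,-1]}'
python3 -c "
from h import *
lean();bar()"
```

```text
time_s: 27.85
tool_pos: [0.4477, 0.0324, 0.1649]
ee_rot: [0.135, 0.044, 0.99, -0.006]
wrist_force: [0.9, -3.1, 14.6]
gripper_width: 0.187
grip_force: 84.9
tool lean 0.27 pos lean 0.668 r 0.1655 lat 0.0007 F tool [ -5.   -3.1 -13.7] M [ 0.83 -1.32  0.07]
bar lean 0.629 r 0.1829 lat 0.0007  Fback 9.5 Faxial(up) 11.1 q3 [ 0.11 -0.15 -0.75  0.7  -0.05  0.19] t 27.85
```

```bash
python3 -m inch '{"slide":[[0.4,0,0.16],[0.4,0,0.16],[0,0,0],[0,0,0]],"rotation":[[0,-1,0],[0,-1,0],[0,0,0],[0,0,0]],"jaw":[-1,-1,-1,-1]}'
python3 -c "
from h import *
lean();bar()"
```

```text
time_s: 28.25
tool_pos: [0.4393, 0.0331, 0.1587]
ee_rot: [0.15, 0.044, 0.988, -0.007]
wrist_force: [-2.1, -3.1, 14.4]
gripper_width: 0.185
grip_force: 84.7
tool lean 0.302 pos lean 0.732 r 0.1662 lat 0.0006 F tool [ -2.6  -3.3 -14.3] M [ 0.75 -0.47  0.1 ]
bar lean 0.689 r 0.1834 lat 0.0006  Fback 7.8 Faxial(up) 12.3 q3 [ 0.12 -0.19 -0.81  0.66 -0.06  0.2 ] t 28.25
```

```bash
cat >> h.py <<'E'
def orange(c):
    h=cv2.cvtColor(c["image"],cv2.COLOR_RGB2HSV); m=cv2.inRange(h,(5,150,120),(16,255,255))
    n,l,st,ce=cv2.connectedComponentsWithStats(m)
    k=[i for i in range(1,n) if st[i,4]>30 and np.hypot(*(ce[i]-[298,225]))<60]; return [(ce[i].round(1),st[i,4]) for i in k]
def mark():
    s=optics.capture("side");o=orange(s);p0=np.array(orange(dict(np.load("side0.npz")))[0][0])
    exp=lambda z: proj(s,[.664,.0118,z])[0]-proj(s,[.664,.0118,.072])[0]
    print("mark px",o,"shift",o[0][0]-p0,"full lift shift",exp(.096),"z~",.072+.024*(o[0][0]-p0)[1]/exp(.096)[1])
E
python3 -c "
from h import *
mark()"
```

```text
Traceback (most recent call last):
  File "h.py", line 36, in mark
    s=optics.capture("side");o=orange(s);p0=np.array(orange(dict(np.load("side0.npz")))[0][0])
                                                     ~~~~~~~~~~~~~~~~~~~~~~~~~~~~~~~~~~^^^
IndexError: list index out of range
```

```bash
python3 - <<'E'
import re
s=open('h.py').read().replace("(5,150,120),(16,255,255)","(4,120,90),(14,255,255)").replace("st[i,4]>30","st[i,4]>12");open('h.py','w').write(s)
from h import *
c=dict(np.load("side0.npz"));h=cv2.cvtColor(c["image"],cv2.COLOR_RGB2HSV);print(h[257:265,290:302].reshape(-1,3)[::7].tolist());print(orange(c))
mark()
E
```

```text
[[120, 9, 117], [8, 88, 67], [10, 184, 122], [10, 200, 143], [9, 200, 106], [6, 57, 121], [8, 148, 55], [10, 213, 146], [9, 183, 92], [8, 175, 83], [9, 96, 112], [10, 203, 147], [120, 7, 114], [9, 82, 125]]
[(array([295. , 260.2]), np.int32(46))]
mark px [(array([293.6, 253.8]), np.int32(42))] shift [-1.4 -6.4] full lift shift [-0.39880568 -7.6387068 ] z~ 0.09210811569048943
```

```bash
cat >> h.py <<'E'
def mk(z):
    u=np.array([np.cos(-.09),np.sin(-.09),0]);k=np.array([0,0,1.]);a=(z-.072)/.32
    return np.array([.664,.0118,0])+.32*u+R.from_rotvec(a*np.cross(u,k)).apply(-.32*u+.072*k)
def mark(s=None):
    s=s or optics.capture("side");p=orange(s)[0][0];p0=np.array(orange(dict(np.load("side0.npz")))[0][0])
    e=lambda z: proj(s,mk(z))[0]-proj(s,mk(.072))[0]
    print("shift",p-p0,{z:e(z).round(1).tolist() for z in (.080,.088,.092,.096,.098)})
E
python3 -c "
from h import *
print(mk(.096));mark(dict(np.load('side6.npz')));mark()"
python3 -m inch '{"slide":[[0.4,0,0.18],[0.4,0,0.18],[0,0,0],[0,0,0]],"rotation":[[0,-0.5,0],[0,-0.5,0],[0,0,0],[0,0,0]],"jaw":[-1,-1,-1,-1]}'
python3 -c "
from h import *
lean();bar();mark()"
```

```text
[0.65952283 0.01220404 0.04782009]
shift [-1.2 -5.6] {0.08: [0.7, 2.6], 0.088: [1.4, 5.3], 0.092: [1.7, 6.6], 0.096: [2.0, 7.9], 0.098: [2.1, 8.5]}
shift [-1.4 -6.4] {0.08: [0.7, 2.6], 0.088: [1.4, 5.3], 0.092: [1.7, 6.6], 0.096: [2.0, 7.9], 0.098: [2.1, 8.5]}
time_s: 28.8
tool_pos: [0.4321, 0.0338, 0.1526]
ee_rot: [0.158, 0.044, 0.986, -0.007]
wrist_force: [-5.3, -1.3, 18.2]
gripper_width: 0.189
grip_force: 85.1
tool lean 0.318 pos lean 0.788 r 0.1668 lat 0.0007 F tool [ -0.8  -1.8 -18.9] M [0.76 0.05 0.17]
bar lean 0.742 r 0.1837 lat 0.0007  Fback 8.5 Faxial(up) 16.9 q3 [ 0.13 -0.21 -0.84  0.63 -0.07  0.21] t 28.8
shift [-1.9 -7.7] {0.08: [0.7, 2.6], 0.088: [1.4, 5.3], 0.092: [1.7, 6.6], 0.096: [2.0, 7.9], 0.098: [2.1, 8.5]}
```

```bash
python3 -m inch '{"slide":[[0.4,0,0.17],[0.3,0,0.14],[0,0,0],[0,0,0]],"rotation":[[0,0,0],[0,0,0],[0,0,0],[0,0,0]],"jaw":[-1,-1,-1,-1]}'
python3 -c "
from h import *
lean();bar();mark()"
```

```text
time_s: 29.25
tool_pos: [0.4288, 0.0342, 0.1498]
ee_rot: [0.161, 0.044, 0.986, -0.007]
wrist_force: [-9.4, -1.7, 28.0]
gripper_width: 0.188
grip_force: 87.3
tool lean 0.323 pos lean 0.814 r 0.1672 lat 0.0008 F tool [ -0.2  -2.6 -29.5] M [ 1.   -0.82  0.14]
bar lean 0.766 r 0.1839 lat 0.0008  Fback 12.8 Faxial(up) 26.6 q3 [ 0.13 -0.22 -0.86  0.61 -0.07  0.21] t 29.25
shift [-1.9 -8.3] {0.08: [0.7, 2.6], 0.088: [1.4, 5.3], 0.092: [1.7, 6.6], 0.096: [2.0, 7.9], 0.098: [2.1, 8.5]}
```

```bash
python3 -m inch '{"slide":[[0.27,0,0.02],[0.27,0,0.02],[0,0,0],[0,0,0]],"rotation":[[0,0,0],[0,0,0],[0,0,0],[0,0,0]],"jaw":[-1,-1,-1,-1]}'
python3 -c "
from h import *
lean();bar();mark()"
```

```text
time_s: 29.7
tool_pos: [0.4275, 0.0344, 0.149]
ee_rot: [0.164, 0.045, 0.985, -0.007]
wrist_force: [9.6, -4.7, 11.9]
gripper_width: 0.187
grip_force: 84.5
tool lean 0.329 pos lean 0.823 r 0.1676 lat 0.0009 F tool [-13.3  -3.8  -8. ] M [ 0.98 -3.44  0.18]
bar lean 0.775 r 0.1843 lat 0.0009  Fback 15.5 Faxial(up) 1.5 q3 [ 0.14 -0.22 -0.87  0.61 -0.07  0.21] t 29.7
shift [-1.9 -8.4] {0.08: [0.7, 2.6], 0.088: [1.4, 5.3], 0.092: [1.7, 6.6], 0.096: [2.0, 7.9], 0.098: [2.1, 8.5]}
```

```bash
cat >> h.py <<'E'
def jack(s=None):
    s=s or optics.capture("side");a=np.load("side5.npz")["image"]
    for x,y,w,h in [(308,256,26,32),(300,285,30,22)]:
        T=a[y:y+h,x:x+w]; m=cv2.matchTemplate(s["image"][y-15:y+h+15,x-15:x+w+15],T,cv2.TM_CCOEFF_NORMED)
        _,v,_,l=cv2.minMaxLoc(m); print("jack template shift",l[0]-15,l[1]-15,"score %.2f"%v)
E
python3 - <<'E'
from h import *
c=dict(np.load("side5.npz"));print("px of jack pts",proj(c,[[.599,.0175,.076],[.6638,.012,.05],[.5494,.022,.101],[.5297,.024,.01]]).round())
s=optics.capture("side");np.savez("side8.npz",**s)
jack(s);jack(dict(np.load("side6.npz")))
h=cv2.cvtColor(s["image"],cv2.COLOR_RGB2HSV);m=cv2.inRange(h,(20,150,80),(30,255,255));n,l,st,ce=cv2.connectedComponentsWithStats(m)
for i in range(1,n):
    if st[i,4]>15: print(st[i],ce[i].round(1))
P,r,_=pose();z=r.as_matrix()[:,2];print("grasp px",proj(s,P-.0187*z),"seated handle pts lean.6,.7",[proj(s,[tgt(t,t,.009+q)[0]-.0187*tgt(t,t)[1].as_matrix()[:,2] for q in (.117,.165,.202)]).round(1).tolist() for t in (.6,.7)])
E
```

```text
px of jack pts [[319. 263.]
 [296. 266.]
 [338. 259.]
 [345. 289.]]
jack template shift 7 1 score 0.91
jack template shift 0 0 score 0.97
jack template shift 2 0 score 0.93
jack template shift 0 0 score 0.97
[363 157  16  23 256] [370.4 169.8]
[362 194   5   7  25] [364.  197.2]
[374 246  14  14  83] [380.2 253.6]
[286 295   7  22 110] [289.2 305.6]
grasp px [[390.91638977 247.02730339]] seated handle pts lean.6,.7 [[[366.5, 251.8], [378.4, 240.1], [388.0, 230.7]], [[370.5, 255.2], [384.0, 245.0], [394.9, 236.7]]]
```

```bash
python3 - <<'E'
from h import *
def red(im):
    h=cv2.cvtColor(im,cv2.COLOR_RGB2HSV); m=cv2.inRange(h,(0,150,60),(3,255,255))|cv2.inRange(h,(175,150,60),(180,255,255)); m[:240]=0;m[320:]=0;m[:,:285]=0;m[:,380:]=0;return m
for f in ("side5","side6","side8"):
    m=red(np.load(f+".npz")["image"]); ys,xs=np.nonzero(m)
    print(f,"n",len(xs),"x",xs.min(),xs.max(),"y",ys.min(),ys.max(),"rows:",[(y,int(np.nonzero(m[y])[0].min()),int(np.nonzero(m[y])[0].max())) for y in range(256,300,4) if m[y].any()])
c=dict(np.load("side5.npz"));u=np.array([np.cos(.088),-np.sin(.088),0])
p=np.array([.599,.0175,.05]);print("px per -10mm",proj(c,p-.01*u)-proj(c,p))
E
```

```text
side5 n 1944 x 285 364 y 259 307 rows: [(260, 314, 320), (264, 311, 328), (268, 309, 326), (272, 302, 324), (276, 289, 346), (280, 286, 347), (284, 285, 364), (288, 285, 363), (292, 289, 361), (296, 306, 359)]
side6 n 2037 x 285 367 y 260 307 rows: [(260, 316, 320), (264, 314, 330), (268, 311, 330), (272, 294, 339), (276, 292, 337), (280, 289, 349), (284, 287, 367), (288, 285, 366), (292, 289, 364), (296, 306, 362)]
side8 n 2011 x 287 371 y 261 307 rows: [(264, 319, 334), (268, 316, 333), (272, 298, 331), (276, 296, 343), (280, 294, 340), (284, 291, 368), (288, 288, 370), (292, 289, 368), (296, 306, 366)]
px per -10mm [[3.699623   0.79179059]]
```

Measured from the red outline, the jack was dragged about 19 mm towards −x while I pulled along the bar, although the lever did reach its stop. I'll bring the lever back up, push the jack back into place by its rear edge, and then do the strokes again pressing down along the bar so that it stays put.

```bash
python3 -m inch '{"slide":[[-0.5,0,0.05],[-0.5,0,-0.21],[-0.5,0,-0.21],[-0.5,0,-0.21],[-0.5,0,-0.21],[-0.5,0,-0.21],[-0.5,0,-0.21],[-0.5,0,-0.21],[-0.5,0,-0.21],[-0.5,0,-0.21],[-0.5,0,-0.21],[-0.5,0,-0.21],[-0.5,0,-0.21],[-0.5,0,-0.21],[-0.5,0,-0.21],[-0.5,0,-0.21],[-0.5,0,-0.21],[0,0,0]],"rotation":[[0,2,0],[0,2,0],[0,2,0],[0,2,0],[0,2,0],[0,2,0],[0,2,0],[0,2,0],[0,2,0],[0,2,0],[0,2,0],[0,2,0],[0,2,0],[0,2,0],[0,2,0],[0,2,0],[0,2,0],[0,0,0]],"jaw":[-1,-1,-1,-1,-1,-1,-1,-1,-1,-1,-1,-1,-1,-1,-1,-1,-1,-1]}'
python3 - <<'E'
s=open('h.py').read().replace("np.array([.5498,.0227,.035])","PV");s=s.replace("def ray","import os\nPVX=float(open('pvx').read()) if os.path.exists('pvx') else 0.\nPV=np.array([.5498,.0227,.035])+PVX*np.array([.9961,-.0879,0])\ndef ray",1)
open('h.py','w').write(s)
open('pvx','w').write("-0.019")
E
python3 -c "
from h import *
lean();bar();jack();print(rel(*tgt(0,-.37)))"
```

```text
time_s: 31.6
tool_pos: [0.5041, 0.027, 0.1855]
ee_rot: [-0.137, 0.044, 0.99, 0.006]
wrist_force: [-7.5, -4.0, 57.9]
gripper_width: 0.185
grip_force: 90.1
tool lean -0.276 pos lean 0.177 r 0.1529 lat 0.0002 F tool [ 22.7  -4.7 -53.7] M [1.43 4.18 0.4 ]
bar lean 0.129 r 0.1699 lat 0.0003  Fback 0.3 Faxial(up) 58.3 q3 [ 0.03  0.4  -0.07  1.37  0.03  0.12] t 31.6
jack template shift 7 1 score 0.95
jack template shift 0 0 score 0.97
(array([-1.79, -0.01, -1.21]), array([-0.03,  5.42, -0.03]))
```

```bash
python3 -m inch '{"slide":[[-0.4,0,-0.5],[-0.5,0,-0.4],[-0.5,0,-0.25],[-0.3,0,-0.15],[0,0,0],[0,0,0]],"rotation":[[0,1.4,0],[0,1.4,0],[0,1.4,0],[0,1.2,0],[0,0,0],[0,0,0]],"jaw":[-1,-1,-1,-1,-1,-1]}'
python3 -c "
from h import *
lean();bar();print(rel(*tgt(0,-.37)));mark()"
```

```text
time_s: 32.25
tool_pos: [0.5208, 0.025, 0.1885]
ee_rot: [-0.187, 0.043, 0.981, 0.008]
wrist_force: [-5.3, -1.8, 26.5]
gripper_width: 0.19
grip_force: 87.2
tool lean -0.377 pos lean 0.066 r 0.1538 lat -0.0003 F tool [ 14.5  -2.3 -22.8] M [1.2  3.01 0.25]
bar lean 0.019 r 0.1709 lat -0.0002  Fback -4.6 Faxial(up) 26.6 q3 [0.02 0.52 0.09 1.51 0.04 0.1 ] t 32.25
(array([-0.18,  0.03, -0.47]), array([-0.08, -0.4 , -0.03]))
shift [ 0.  -0.1] {0.08: [0.7, 2.6], 0.088: [1.4, 5.3], 0.092: [1.7, 6.6], 0.096: [2.0, 7.9], 0.098: [2.1, 8.5]}
```

With the hob down and 26 N of press along the bar, I can slide the jack forward with the bar against its upright stop, without regrasping: the press prevents tipping. I'll do it in small steps with checks.

```bash
python3 -m inch '{"slide":[[-0.47,0,-0.18],[-0.47,0,-0.18],[-0.47,0,-0.18],[-0.47,0,-0.18],[0,0,0]],"rotation":[[0,0,0],[0,0,0],[0,0,0],[0,0,0],[0,0,0]],"jaw":[-1,-1,-1,-1,-1]}'
python3 -c "
from h import *
lean();bar();jack()"
```

```text
time_s: 32.8
tool_pos: [0.5403, 0.0239, 0.1867]
ee_rot: [-0.188, 0.043, 0.981, 0.008]
wrist_force: [-4.6, -0.9, 17.4]
gripper_width: 0.186
grip_force: 84.5
tool lean -0.379 pos lean -0.062 r 0.152 lat 0.0003 F tool [ 10.6  -1.3 -14.5] M [0.49 2.2  0.07]
bar lean -0.097 r 0.1699 lat 0.0003  Fback -6.2 Faxial(up) 16.8 q3 [0.02 0.56 0.15 1.53 0.04 0.1 ] t 32.8
jack template shift 7 1 score 0.96
jack template shift 0 0 score 0.97
```

```bash
python3 -m inch '{"slide":[[-0.5,0,-0.09],[-0.5,0,-0.09],[0,0,0]],"rotation":[[0,0,0],[0,0,0],[0,0,0]],"jaw":[-1,-1,-1]}'
python3 -c "
from h import *
lean();bar();jack()"
```

```text
time_s: 33.15
tool_pos: [0.5443, 0.0236, 0.1863]
ee_rot: [-0.194, 0.043, 0.98, 0.008]
wrist_force: [-21.9, 0.7, 29.0]
gripper_width: 0.188
grip_force: 85.2
tool lean -0.391 pos lean -0.088 r 0.1519 lat 0.0004 F tool [ 31.3  -1.2 -18.5] M [0.54 6.81 0.07]
bar lean -0.121 r 0.1698 lat 0.0004  Fback -25.2 Faxial(up) 26.2 q3 [0.02 0.58 0.17 1.55 0.04 0.1 ] t 33.15
jack template shift 6 1 score 0.96
jack template shift 0 0 score 0.97
```

```bash
python3 -m inch '{"slide":[[-0.4,0,-0.1],[-0.4,0,-0.1],[0,0,0]],"rotation":[[0,0,0],[0,0,0],[0,0,0]],"jaw":[-1,-1,-1]}'
python3 -c "
from h import *
lean();bar();jack()"
```

```text
time_s: 33.5
tool_pos: [0.5529, 0.023, 0.1857]
ee_rot: [-0.193, 0.043, 0.98, 0.009]
wrist_force: [-22.0, 0.7, 31.2]
gripper_width: 0.187
grip_force: 84.9
tool lean -0.389 pos lean -0.145 r 0.1524 lat 0.0005 F tool [ 32.2  -1.3 -20.6] M [0.38 6.08 0.19]
bar lean -0.172 r 0.1706 lat 0.0005  Fback -27.0 Faxial(up) 27.0 q3 [0.02 0.6  0.2  1.56 0.04 0.1 ] t 33.5
jack template shift 4 1 score 0.98
jack template shift 0 0 score 0.96
```

```bash
python3 -m inch '{"slide":[[-0.4,0,-0.1],[-0.4,0,-0.1],[0,0,0]],"rotation":[[0,0,0],[0,0,0],[0,0,0]],"jaw":[-1,-1,-1]}'
cat >> h.py <<'E'
def jk(s=None):  # sub-pixel shift of the red jack plate's rear end since placing, in mm along jack x
    s=s or optics.capture("side")
    f=lambda im:(np.clip(im[...,0].astype(float)-im[...,1]-20,0,60)/60)
    def edge(im): g=f(im)[284:299,346:380]; return g.sum(1)
    a=edge(np.load("side5.npz")["image"]);b=edge(s["image"]);d=np.median(b-a);print("jack plate rear shift px %.2f -> jack x %.1f mm"%(d,-d/.37))
E
python3 -c "
from h import *
lean();bar();jack();jk();jk(dict(np.load('side8.npz')))"
```

```text
time_s: 33.85
tool_pos: [0.5594, 0.0222, 0.1864]
ee_rot: [-0.194, 0.043, 0.98, 0.009]
wrist_force: [-27.3, -0.7, 41.7]
gripper_width: 0.187
grip_force: 85.5
tool lean -0.392 pos lean -0.187 r 0.1541 lat 0.0004 F tool [ 41.   -3.1 -28.1] M [0.55 7.82 0.16]
bar lean -0.209 r 0.1724 lat 0.0004  Fback -35.2 Faxial(up) 35.1 q3 [0.02 0.61 0.22 1.57 0.04 0.1 ] t 33.85
jack template shift 4 0 score 0.96
jack template shift 0 0 score 0.95
jack plate rear shift px 3.45 -> jack x -9.3 mm
jack plate rear shift px 5.32 -> jack x -14.4 mm
```

```bash
python3 -m inch '{"slide":[[0.5,0,0.1],[0.5,0,0.1],[0.6,0,0.1],[0.6,0,0.1],[0,0,0]],"rotation":[[0,0,0],[0,0,0],[0,0,0],[0,0,0],[0,0,0]],"jaw":[-1,-1,-1,-1,-1]}'
python3 -c "
from h import *
lean();bar();jack();jk()
s=optics.capture('side');np.savez('side9.npz',**s)
t=optics.capture('top');np.savez('top9.npz',**t)
f=lambda im:np.clip(im[...,0].astype(float)-im[...,1]-20,0,60)/60
for n in ('top4','top9'):
    g=f(np.load(n+'.npz')['image'])
    print(n,'right cols',[round(g[y,300:330].sum(),1) for y in range(200,280,8)],'col sums below',[round(g[255:295,x].sum(),1) for x in range(278,318,4)])
"
```

```text
time_s: 34.45
tool_pos: [0.5476, 0.0236, 0.1857]
ee_rot: [-0.185, 0.043, 0.982, 0.008]
wrist_force: [3.8, -0.9, 8.2]
gripper_width: 0.19
grip_force: 83.8
tool lean -0.372 pos lean -0.111 r 0.1516 lat 0.0007 F tool [-0.6 -0.6 -9.1] M [ 0.28 -1.26  0.02]
bar lean -0.139 r 0.1698 lat 0.0007  Fback 2.6 Faxial(up) 8.7 q3 [0.02 0.57 0.16 1.53 0.04 0.1 ] t 34.45
jack template shift 4 1 score 0.98
jack template shift 0 0 score 0.96
jack plate rear shift px 3.32 -> jack x -9.0 mm
top4 right cols [np.float64(11.8), np.float64(4.7), np.float64(17.7), np.float64(17.2), np.float64(14.0), np.float64(9.0), np.float64(6.1), np.float64(10.9), np.float64(14.4), np.float64(13.3)] col sums below [np.float64(0.1), np.float64(17.8), np.float64(18.0), np.float64(17.6), np.float64(17.1), np.float64(16.6), np.float64(18.1), np.float64(18.6), np.float64(19.2), np.float64(7.8)]
top9 right cols [np.float64(0.0), np.float64(0.0), np.float64(0.0), np.float64(0.0), np.float64(0.0), np.float64(0.0), np.float64(0.0), np.float64(0.0), np.float64(0.0), np.float64(0.0)] col sums below [np.float64(0.0), np.float64(0.0), np.float64(0.0), np.float64(0.0), np.float64(0.0), np.float64(0.0), np.float64(0.0), np.float64(0.0), np.float64(0.0), np.float64(0.0)]
```

```bash
echo -0.010 > pvx; python3 -m inch '{"slide":[[0,0,0],[0,0,0],[0,0,0],[0,0,-1],[0,0,-2],[0,0,-3],[0,0,-3],[0,0,-1.5],[0,0,0],[0,0,0]],"rotation":[[0,0,0],[0,0,0],[0,0,0],[0,0,0],[0,0,0],[0,0,0],[0,0,0],[0,-7,0],[0,-7,0],[0,-7,0]],"jaw":[0,0,0,0,0,0,0,0,0,0]}'
python3 -c "
from h import *
print(rel([.4504,.0317,.27],down(np.pi/2-.088)));jk()"
```

```text
time_s: 35.65
tool_pos: [0.586, 0.0204, 0.2827]
ee_rot: [-0.002, 0.044, 0.999, 0.001]
wrist_force: [-0.4, 0.7, -0.3]
gripper_width: 0.501
grip_force: 0.0
(array([13.6 , -0.07,  1.33]), array([ 0.06, -0.26,  0.  ]))
jack plate rear shift px 3.00 -> jack x -8.1 mm
```

```bash
python3 -m inch '{"slide":[[1.5,0,0],[2.5,0,0],[3,0,0],[3,0,0],[2.3,0,0],[1.3,0,2],[0,0,4],[0,0,4],[0,0,4],[0,0,4],[0,0,3.5],[0,0,2.5],[0,0,1.5],[0,0,1],[0,0,0]],"rotation":[[0,0,0],[0,0,0],[0,0,0],[0,0,0],[0,0,0],[0,0,0],[0,0,0],[0,0,0],[0,0,0],[0,0,0],[0,0,0],[0,0,0],[0,0,0],[0,0,0],[0,0,0]],"jaw":[-1,-1,-1,-1,-1,-1,-1,-1,-1,-1,-1,-1,-1,-1,-1]}'
python3 -c "
from h import *
print(rel([.4793,.0291,.0045],down(np.pi/2-.088)))"
```

```text
time_s: 37.2
tool_pos: [0.4454, 0.0328, 0.0175]
ee_rot: [-0.007, 0.044, 0.999, 0.0]
wrist_force: [-0.2, 0.6, 0.4]
gripper_width: -0.0
grip_force: 0.0
(array([-3.42, -0.07,  1.26]), array([ 0.02, -0.76,  0.01]))
```

```bash
python3 -m inch '{"slide":[[0,-0.07,0.7],[0,0,0.5],[-0.8,0,0],[-0.8,0,0],[-0.6,0,0],[-0.4,0,0],[-0.3,0,0],[0,0,0]],"rotation":[[0,-0.7,0],[0,0,0],[0,0,0],[0,0,0],[0,0,0],[0,0,0],[0,0,0],[0,0,0]],"jaw":[-1,-1,-1,-1,-1,-1,-1,-1]}'
python3 -c "
from h import *
jk();jack();print(rel([.4793,.0291,.0045],down(np.pi/2-.088)))
t=optics.capture('top');np.savez('top10.npz',**t)"
```

```text
time_s: 38.0
tool_pos: [0.4714, 0.0298, 0.0057]
ee_rot: [-0.002, 0.044, 0.999, 0.001]
wrist_force: [-8.3, 1.1, 6.2]
gripper_width: 0.002
grip_force: 4.3
jack plate rear shift px 0.02 -> jack x -0.0 mm
jack template shift 4 1 score 0.98
jack template shift 0 0 score 0.96
(array([-0.79,  0.  ,  0.12]), array([ 0.05, -0.26,  0.02]))
```

```bash
python3 -m inch '{"slide":[[-0.4,0,0],[-0.4,0,0],[-0.1,0,0],[0,0,0]],"rotation":[[0,0,0],[0,0,0],[0,0,0],[0,0,0]],"jaw":[-1,-1,-1,-1]}'
cat >> h.py <<'E'
def jt(s=None):  # sub-pixel block template shift
    s=s or optics.capture("side");a=np.load("side5.npz")["image"];x,y,w,h=308,256,18,26;k=4
    big=lambda im: cv2.resize(im,None,fx=k,fy=k,interpolation=cv2.INTER_CUBIC)
    m=cv2.matchTemplate(big(s["image"][y-10:y+h+10,x-10:x+w+10]),big(a[y:y+h,x:x+w]),cv2.TM_CCOEFF_NORMED);_,v,_,l=cv2.minMaxLoc(m)
    print("block shift px",l[0]/k-10,l[1]/k-10,"-> jack x %.1f mm"%(-(l[0]/k-10)/.37),"score %.2f"%v)
E
python3 -c "
from h import *
jt();[jt(dict(np.load(f))) for f in ('side6.npz','side8.npz','side9.npz')];print(rel([.4793,.0291,.0045],down(np.pi/2-.088)),pose()[2]['wrist_force'])"
```

```text
time_s: 38.55
tool_pos: [0.4805, 0.0288, 0.0056]
ee_rot: [-0.002, 0.044, 0.999, 0.0]
wrist_force: [-7.4, 0.5, 4.2]
gripper_width: -0.003
grip_force: 3.8
block shift px 0.25 0.0 -> jack x -0.7 mm score 0.99
block shift px 2.0 0.25 -> jack x -5.4 mm score 0.95
block shift px 6.5 1.25 -> jack x -17.6 mm score 0.95
block shift px 4.0 1.0 -> jack x -10.8 mm score 0.98
(array([0.12, 0.02, 0.11]), array([ 0.03, -0.25,  0.01])) [-7.55064849  1.26994297  4.44924728]
```

```bash
echo -0.0005 > pvx; python3 -m inch '{"slide":[[0.6,0,-0.5],[0,0,-2],[0,0,-4],[0,0,-4],[0,0,-4],[0,0,-4],[0,0,-4],[0,0,-4],[0,0,-1],[0,0,0]],"rotation":[[0,0,0],[0,0,0],[0,0,0],[0,0,0],[0,0,0],[0,0,0],[0,0,0],[0,0,0],[0,0,0],[0,0,0]],"jaw":[-1,-1,-1,0,0,0,0,0,0,0]}'
python3 - <<'E'
from h import *
np.set_printoptions(precision=4,suppress=True)
c={n:optics.capture(n) for n in ("side","top")};o={}
for n in c:
    np.savez(n+"11.npz",**c[n]);h=cv2.cvtColor(c[n]["image"],cv2.COLOR_RGB2HSV);m=cv2.inRange(h,(20,140,60),(32,255,255));k,l,st,ce=cv2.connectedComponentsWithStats(m)
    print(n,[(st[i].tolist(),ce[i].round(1).tolist()) for i in range(1,k) if st[i,4]>15])
for t in (-.1,0,.1):
    for ly in (-.1,0,.1):
        ax=R.from_rotvec(np.array([0,0,0])); u=np.array([.9961,-.0879,0]);v=np.array([.0879,.9961,0])
        d=np.array([0,0,1])-np.tan(t)*u+np.tan(ly)*v; d/=np.linalg.norm(d); b=PV+np.array([0,0,.009])
        print("lean x %.1f y %.1f"%(t,ly),"side mid/top",proj(c["side"],[b+.16*d,b+.202*d]).round(1).tolist(),"top top",proj(c["top"],[b+.202*d]).round(1).tolist())
jt(c["side"]);print(pose()[0])
E
```

```text
time_s: 39.6
tool_pos: [0.4788, 0.0292, 0.2836]
ee_rot: [0.003, 0.044, 0.999, 0.001]
wrist_force: [0.2, -0.4, -0.8]
gripper_width: 0.501
grip_force: 0.0
side [([330, 208, 9, 33, 240], [334.1, 224.0]), ([286, 295, 7, 22, 113], [289.2, 305.6])]
top [([211, 219, 6, 7, 25], [213.7, 221.4]), ([493, 229, 24, 22, 369], [503.3, 240.1])]
lean x -0.1 y -0.1 side mid/top [[334.2, 219.5], [333.2, 203.3]] top top [[305.8, 231.9]]
lean x -0.1 y 0.0 side mid/top [[332.0, 222.6], [330.3, 207.0]] top top [[296.3, 231.1]]
lean x -0.1 y 0.1 side mid/top [[329.8, 226.4], [327.4, 211.7]] top top [[286.8, 230.5]]
lean x 0.0 y -0.1 side mid/top [[340.6, 220.4], [341.3, 204.3]] top top [[305.1, 241.2]]
lean x 0.0 y 0.0 side mid/top [[338.5, 223.5], [338.6, 208.1]] top top [[295.5, 240.5]]
lean x 0.0 y 0.1 side mid/top [[336.3, 227.3], [335.7, 212.8]] top top [[286.0, 239.9]]
lean x 0.1 y -0.1 side mid/top [[347.0, 221.8], [349.5, 206.1]] top top [[304.4, 250.8]]
lean x 0.1 y 0.0 side mid/top [[345.0, 225.0], [346.9, 209.9]] top top [[294.8, 250.1]]
lean x 0.1 y 0.1 side mid/top [[342.8, 228.8], [344.2, 214.7]] top top [[285.3, 249.4]]
block shift px 0.25 0.0 -> jack x -0.7 mm score 0.99
[0.4769 0.0291 0.2805]
```

```bash
python3 - <<'E'
from h import *
p,r=tgt(-.07,-.45);z=r.as_matrix()[:,2];print(p,p-.085*z)
print(rel(p-.085*z,r)); a,ra,_=pose(); print((p-.085*z-a))
E
```

```text
[0.5533713  0.02238492 0.1924338 ] [0.59020031 0.01913558 0.2689718 ]
(array([-11.37,  -0.  ,   1.17]), array([3.000e-02, 2.585e+01, 2.000e-02]))
[ 0.1132774  -0.00997693 -0.01153277]
```

```bash
python3 -m inch '{"slide":[[-2,0,0],[-3,0,0],[-3,0,0],[-2.4,0,0],[-1,0,0],[0,0,0.3],[0,0,0.3],[0,0,0]],"rotation":[[0,0,0],[0,0,0],[0,0,0],[0,5,0],[0,7,0],[0,7,0],[0,7,0],[0,0,0]],"jaw":[0,0,0,0,0,0,0,0]}'
python3 - <<'E'
from h import *
p,r=tgt(-.07,-.45);print(rel(p,r))
E
```

```text
time_s: 40.5
tool_pos: [0.5891, 0.0189, 0.2628]
ee_rot: [-0.234, 0.043, 0.971, 0.01]
wrist_force: [-1.1, -0.7, -3.7]
gripper_width: 0.498
grip_force: 0.0
(array([-0.01,  0.04,  7.9 ]), array([-0.06, -1.32, -0.05]))
```

```bash
python3 -m inch '{"slide":[[0,0.04,1.5],[0,0,2],[0,0,2],[0,0,1.6],[0,0,0.8],[0,0,0],[0,0,0],[0,0,0],[0,0,0]],"rotation":[[0,0,0],[0,0,0],[0,0,0],[0,0,0],[0,0,0],[0,0,0],[0,0,0],[0,0,0],[0,0,0]],"jaw":[0,0,0,0,0,-1,-1,-1,-1]}' 90
python3 -c "
from h import *
lean();bar();jt();print(rel(*tgt(0,-.45)))"
```

```text
time_s: 41.4
tool_pos: [0.5552, 0.0228, 0.2048]
ee_rot: [-0.223, 0.043, 0.974, 0.01]
wrist_force: [-0.3, 0.1, 6.1]
gripper_width: 0.191
grip_force: 87.6
tool lean -0.451 pos lean -0.035 r 0.1699 lat 0.0006 F tool [ 3.   0.1 -5.4] M [ 0.03  0.17 -0.  ]
bar lean -0.075 r 0.1872 lat 0.0006  Fback -0.8 Faxial(up) 6.1 q3 [0.01 0.65 0.31 1.68 0.05 0.09] t 41.4
block shift px 0.25 0.0 -> jack x -0.7 mm score 0.99
(array([ 0.74, -0.06,  1.69]), array([ 0.04, -0.05,  0.03]))
```

```bash
python3 -m inch '{"slide":[[0.5,0,0.35],[0.54,0,0.25],[0.54,0,0.25],[0.54,0,0.25],[0.54,0,0.25],[0.54,0,0.25],[0.54,0,0.25],[0.54,0,0.25],[0.54,0,0.25],[0.54,0,0.25],[0,0,0]],"rotation":[[0,-2,0],[0,-2,0],[0,-2,0],[0,-2,0],[0,-2,0],[0,-2,0],[0,-2,0],[0,-2,0],[0,-2,0],[0,-2,0],[0,0,0]],"jaw":[-1,-1,-1,-1,-1,-1,-1,-1,-1,-1,-1]}'
python3 -c "
from h import *
lean();bar();jt()"
```

```text
time_s: 42.55
tool_pos: [0.4977, 0.028, 0.1962]
ee_rot: [-0.048, 0.044, 0.998, 0.003]
wrist_force: [1.8, -0.7, 5.2]
gripper_width: 0.19
grip_force: 87.7
tool lean -0.097 pos lean 0.311 r 0.1693 lat 0.0007 F tool [-1.4 -0.6 -5.4] M [ 0.07 -1.03  0.04]
bar lean 0.272 r 0.1866 lat 0.0006  Fback 3.2 Faxial(up) 4.5 q3 [ 0.05  0.22 -0.25  1.19  0.01  0.13] t 42.55
block shift px 0.25 0.0 -> jack x -0.7 mm score 0.99
```

```bash
python3 -m inch '{"slide":[[0.52,0,0.31],[0.52,0,0.31],[0.52,0,0.31],[0.53,0,0.27],[0.54,0,0.25],[0,0,0]],"rotation":[[0,-2,0],[0,-2,0],[0,-2,0],[0,-2,0],[0,-2,0],[0,0,0]],"jaw":[-1,-1,-1,-1,-1,-1]}'
python3 -c "
from h import *
lean();bar();jt();mark()"
```

```text
time_s: 43.2
tool_pos: [0.4723, 0.0303, 0.1848]
ee_rot: [0.04, 0.044, 0.998, -0.001]
wrist_force: [-2.4, -0.9, 24.0]
gripper_width: 0.185
grip_force: 90.1
tool lean 0.079 pos lean 0.477 r 0.1686 lat 0.0008 F tool [  0.4  -1.1 -24.1] M [ 0.41 -0.08  0.08]
bar lean 0.438 r 0.1860 lat 0.0007  Fback 8.1 Faxial(up) 22.7 q3 [ 0.07  0.04 -0.5   0.96 -0.01  0.16] t 43.2
block shift px 0.5 0.0 -> jack x -1.4 mm score 0.95
shift [-0.5 -3.1] {0.08: [0.7, 2.6], 0.088: [1.4, 5.3], 0.092: [1.7, 6.6], 0.096: [2.0, 7.9], 0.098: [2.1, 8.5]}
```

```bash
python3 -m inch '{"slide":[[0.54,0,0.25],[0.54,0,0.25],[0.54,0,0.25],[0.54,0,0.25],[0,0,0]],"rotation":[[0,-2,0],[0,-2,0],[0,-2,0],[0,-2,0],[0,0,0]],"jaw":[-1,-1,-1,-1,-1]}'
python3 -c "
from h import *
lean();bar();jt();mark()"
```

```text
time_s: 43.8
tool_pos: [0.4519, 0.0322, 0.172]
ee_rot: [0.109, 0.044, 0.993, -0.004]
wrist_force: [-6.2, -0.4, 25.7]
gripper_width: 0.187
grip_force: 90.5
tool lean 0.218 pos lean 0.62 r 0.1683 lat 0.0009 F tool [  0.4  -0.9 -26.5] M [0.42 0.01 0.05]
bar lean 0.581 r 0.1857 lat 0.0008  Fback 9.0 Faxial(up) 24.9 q3 [ 0.1  -0.11 -0.69  0.78 -0.04  0.18] t 43.8
block shift px 0.5 0.25 -> jack x -1.4 mm score 0.95
shift [-4.3 -6.8] {0.08: [0.7, 2.6], 0.088: [1.4, 5.3], 0.092: [1.7, 6.6], 0.096: [2.0, 7.9], 0.098: [2.1, 8.5]}
```

```bash
python3 -m inch '{"slide":[[0.54,0,0.25],[0.54,0,0.25],[0.54,0,0.25],[0,0,0]],"rotation":[[0,-1.5,0],[0,-1.5,0],[0,-1.5,0],[0,0,0]],"jaw":[-1,-1,-1,-1]}'
python3 -c "
from h import *
lean();bar();jt();mark()"
```

```text
time_s: 44.3
tool_pos: [0.4377, 0.0336, 0.1605]
ee_rot: [0.147, 0.043, 0.988, -0.006]
wrist_force: [-9.6, 0.1, 25.5]
gripper_width: 0.19
grip_force: 92.5
tool lean 0.295 pos lean 0.729 r 0.1683 lat 0.001 F tool [  1.7  -0.7 -27.2] M [0.24 0.84 0.1 ]
bar lean 0.687 r 0.1854 lat 0.0010  Fback 8.8 Faxial(up) 25.8 q3 [ 0.12 -0.19 -0.8   0.67 -0.06  0.2 ] t 44.3
block shift px 0.5 0.25 -> jack x -1.4 mm score 0.95
shift [-2.  -8.7] {0.08: [0.7, 2.6], 0.088: [1.4, 5.3], 0.092: [1.7, 6.6], 0.096: [2.0, 7.9], 0.098: [2.1, 8.5]}
```

```bash
python3 -m inch '{"slide":[[0.35,0,0.18],[0.35,0,0.18],[0,0,0],[0,0,0]],"rotation":[[0,0,0],[0,0,0],[0,0,0],[0,0,0]],"jaw":[-1,-1,-1,-1]}'
python3 -c "
from h import *
lean();bar();jt();mark()"
```

```text
time_s: 44.8
tool_pos: [0.4362, 0.034, 0.1588]
ee_rot: [0.15, 0.044, 0.988, -0.006]
wrist_force: [-15.5, 0.1, 44.6]
gripper_width: 0.188
grip_force: 94.9
tool lean 0.302 pos lean 0.742 r 0.1681 lat 0.0013 F tool [  1.5  -1.2 -47.2] M [0.69 0.34 0.04]
bar lean 0.699 r 0.1851 lat 0.0013  Fback 16.9 Faxial(up) 44.1 q3 [ 0.12 -0.2  -0.81  0.66 -0.06  0.2 ] t 44.8
block shift px 0.5 0.25 -> jack x -1.4 mm score 0.95
shift [-1.8 -9. ] {0.08: [0.7, 2.6], 0.088: [1.4, 5.3], 0.092: [1.7, 6.6], 0.096: [2.0, 7.9], 0.098: [2.1, 8.5]}
```

Stop reached: the force rises while nothing moves, the mark is at full height, and the jack is within 1.4 mm. Now the return.

```bash
python3 -m inch '{"slide":[[-0.6,0,-0.6],[-0.53,0,-0.25],[-0.53,0,-0.25],[-0.53,0,-0.25],[-0.53,0,-0.25],[-0.53,0,-0.25],[-0.53,0,-0.25],[-0.53,0,-0.25],[-0.53,0,-0.25],[-0.53,0,-0.25],[-0.53,0,-0.25],[-0.53,0,-0.25],[0,0,0]],"rotation":[[0,2,0],[0,2,0],[0,2,0],[0,2,0],[0,2,0],[0,2,0],[0,2,0],[0,2,0],[0,2,0],[0,2,0],[0,2,0],[0,2,0],[0,0,0]],"jaw":[-1,-1,-1,-1,-1,-1,-1,-1,-1,-1,-1,-1,-1]}'
python3 -c "
from h import *
lean();bar();jt()"
```

```text
time_s: 46.2
tool_pos: [0.4936, 0.0286, 0.1948]
ee_rot: [-0.062, 0.044, 0.997, 0.004]
wrist_force: [-3.8, -0.1, 26.9]
gripper_width: 0.189
grip_force: 92.9
tool lean -0.125 pos lean 0.337 r 0.1694 lat 0.0009 F tool [  7.1  -0.4 -26.2] M [0.11 0.25 0.04]
bar lean 0.292 r 0.1863 lat 0.0009  Fback 4.1 Faxial(up) 26.9 q3 [ 0.05  0.24 -0.23  1.22  0.02  0.13] t 46.2
block shift px 0.75 0.25 -> jack x -2.0 mm score 0.99
```

```bash
python3 -m inch '{"slide":[[-0.5,0,-0.4],[-0.53,0,-0.25],[-0.53,0,-0.25],[-0.53,0,-0.25],[-0.53,0,-0.25],[-0.53,0,-0.25],[-0.53,0,-0.25],[-0.53,0,-0.25],[-0.53,0,-0.25],[-0.53,0,-0.25],[0,0,0],[0,0,0]],"rotation":[[0,2,0],[0,2,0],[0,2,0],[0,2,0],[0,2,0],[0,2,0],[0,2,0],[0,2,0],[0,2,0],[0,2,0],[0,0,0],[0,0,0]],"jaw":[-1,-1,-1,-1,-1,-1,-1,-1,-1,-1,-1,-1]}'
python3 -c "
from h import *
lean();bar();jt();mark()"
```

```text
time_s: 47.45
tool_pos: [0.5489, 0.0235, 0.2048]
ee_rot: [-0.235, 0.043, 0.971, 0.011]
wrist_force: [2.8, -1.2, 24.1]
gripper_width: 0.188
grip_force: 92.9
tool lean -0.474 pos lean 0.003 r 0.1698 lat 0.0007 F tool [  8.4  -1.  -22.8] M [0.05 0.44 0.02]
bar lean -0.043 r 0.1866 lat 0.0007  Fback 1.9 Faxial(up) 24.2 q3 [0.01 0.66 0.31 1.7  0.05 0.09] t 47.45
block shift px 0.75 0.25 -> jack x -2.0 mm score 0.99
shift [0.1 0. ] {0.08: [0.7, 2.6], 0.088: [1.4, 5.3], 0.092: [1.7, 6.6], 0.096: [2.0, 7.9], 0.098: [2.1, 8.5]}
```

```bash
python3 -m inch '{"slide":[[-0.45,0,-0.45],[-0.53,0,-0.25],[-0.5,0,-0.25],[0,0,0],[0,0,0]],"rotation":[[0,1,0],[0,1,0],[0,1,0],[0,0,0],[0,0,0]],"jaw":[-1,-1,-1,-1,-1]}'
python3 -c "
from h import *
lean();bar();jt()"
```

```text
time_s: 48.05
tool_pos: [0.5602, 0.0225, 0.205]
ee_rot: [-0.267, 0.042, 0.963, 0.012]
wrist_force: [-12.1, 1.2, 14.1]
gripper_width: 0.189
grip_force: 90.3
tool lean -0.542 pos lean -0.064 r 0.1703 lat 0.0007 F tool [17.7  0.1 -5.8] M [-0.1   3.47 -0.04]
bar lean -0.110 r 0.1871 lat 0.0007  Fback -13.6 Faxial(up) 12.7 q3 [0.01 0.75 0.44 1.8  0.05 0.08] t 48.05
block shift px 0.75 0.25 -> jack x -2.0 mm score 0.99
```

```bash
python3 -m inch '{"slide":[[0.53,0,0.28],[0.53,0,0.28],[0.53,0,0.28],[0.53,0,0.28],[0.53,0,0.28],[0.53,0,0.28],[0.53,0,0.28],[0.53,0,0.28],[0.53,0,0.28],[0.53,0,0.28],[0.53,0,0.28],[0.53,0,0.28],[0,0,0]],"rotation":[[0,-2,0],[0,-2,0],[0,-2,0],[0,-2,0],[0,-2,0],[0,-2,0],[0,-2,0],[0,-2,0],[0,-2,0],[0,-2,0],[0,-2,0],[0,-2,0],[0,0,0]],"jaw":[-1,-1,-1,-1,-1,-1,-1,-1,-1,-1,-1,-1,-1]}'
python3 -c "
from h import *
lean();bar();jt()"
```

```text
time_s: 49.4
tool_pos: [0.4934, 0.0284, 0.1949]
ee_rot: [-0.055, 0.044, 0.998, 0.003]
wrist_force: [-5.1, 0.5, 19.2]
gripper_width: 0.191
grip_force: 90.9
tool lean -0.11 pos lean 0.338 r 0.1695 lat 0.0008 F tool [  7.2   0.  -18.5] M [ 0.08  0.99 -0.04]
bar lean 0.295 r 0.1865 lat 0.0007  Fback 0.7 Faxial(up) 19.8 q3 [ 0.05  0.23 -0.25  1.2   0.02  0.13] t 49.4
block shift px 0.75 0.25 -> jack x -2.0 mm score 0.99
```

```bash
python3 -m inch '{"slide":[[0.53,0,0.28],[0.53,0,0.28],[0.53,0,0.26],[0.54,0,0.25],[0.54,0,0.25],[0.54,0,0.25],[0.54,0,0.25],[0.54,0,0.25],[0,0,0]],"rotation":[[0,-2,0],[0,-2,0],[0,-2,0],[0,-2,0],[0,-2,0],[0,-2,0],[0,-2,0],[0,-2,0],[0,0,0]],"jaw":[-1,-1,-1,-1,-1,-1,-1,-1,-1]}'
python3 -c "
from h import *
lean();bar();jt();mark()"
```

```text
time_s: 50.35
tool_pos: [0.4521, 0.0322, 0.1733]
ee_rot: [0.085, 0.044, 0.995, -0.003]
wrist_force: [-4.0, 0.5, 15.4]
gripper_width: 0.191
grip_force: 91.5
tool lean 0.171 pos lean 0.615 r 0.1693 lat 0.0008 F tool [  1.3   0.2 -15.8] M [0.14 0.34 0.04]
bar lean 0.572 r 0.1864 lat 0.0008  Fback 4.9 Faxial(up) 15.1 q3 [ 0.09 -0.07 -0.64  0.83 -0.03  0.18] t 50.35
block shift px 0.75 0.25 -> jack x -2.0 mm score 0.95
shift [-1.2 -5.8] {0.08: [0.7, 2.6], 0.088: [1.4, 5.3], 0.092: [1.7, 6.6], 0.096: [2.0, 7.9], 0.098: [2.1, 8.5]}
```

```bash
python3 -m inch '{"slide":[[0.54,0,0.27],[0.54,0,0.27],[0.54,0,0.26],[0.45,0,0.22],[0.35,0,0.17],[0,0,0],[0,0,0]],"rotation":[[0,-1.5,0],[0,-1.5,0],[0,-1.5,0],[0,-0.5,0],[0,0,0],[0,0,0],[0,0,0]],"jaw":[-1,-1,-1,-1,-1,-1,-1]}'
python3 -c "
from h import *
lean();bar();jt();mark()"
```

```text
time_s: 51.15
tool_pos: [0.4347, 0.0343, 0.159]
ee_rot: [0.131, 0.044, 0.99, -0.005]
wrist_force: [-5.1, -0.1, 23.4]
gripper_width: 0.187
grip_force: 93.3
tool lean 0.262 pos lean 0.749 r 0.1692 lat 0.0015 F tool [ -1.1  -0.5 -23.9] M [ 0.06 -0.09  0.16]
bar lean 0.702 r 0.1860 lat 0.0014  Fback 11.2 Faxial(up) 21.2 q3 [ 0.12 -0.17 -0.78  0.7  -0.05  0.2 ] t 51.15
block shift px 1.0 0.25 -> jack x -2.7 mm score 0.95
shift [-2.1 -8.6] {0.08: [0.7, 2.6], 0.088: [1.4, 5.3], 0.092: [1.7, 6.6], 0.096: [2.0, 7.9], 0.098: [2.1, 8.5]}
```

```bash
python3 -m inch '{"slide":[[0.3,0,0.2],[0.1,0,0.07],[0,0,0],[0,0,0],[0,0,0]],"rotation":[[0,0,0],[0,0,0],[0,0,0],[0,0,0],[0,0,0]],"jaw":[-1,-1,-1,-1,-1]}'
python3 -c "
from h import *
lean();bar();jt();mark()"
```

```text
time_s: 51.75
tool_pos: [0.4335, 0.0349, 0.1575]
ee_rot: [0.133, 0.044, 0.99, -0.004]
wrist_force: [-9.8, 1.5, 37.8]
gripper_width: 0.185
grip_force: 95.6
tool lean 0.266 pos lean 0.76 r 0.169 lat 0.0019 F tool [ -0.4   0.7 -39. ] M [0.13 0.   0.18]
bar lean 0.712 r 0.1857 lat 0.0019  Fback 17.2 Faxial(up) 35.1 q3 [ 0.12 -0.17 -0.79  0.69 -0.05  0.2 ] t 51.75
block shift px 1.0 0.25 -> jack x -2.7 mm score 0.95
shift [-4.6 -9.4] {0.08: [0.7, 2.6], 0.088: [1.4, 5.3], 0.092: [1.7, 6.6], 0.096: [2.0, 7.9], 0.098: [2.1, 8.5]}
```

The lever is hard against its stop with the hob fully raised, the jack is within 3 mm of its placing, and the bar is gripped and pressed home. Handing in.

```bash
python3 -c "
from rig import job
print(job.sign_off())"
```

```text
the job is handed in; nothing more can be done
None
```

The job was handed in at about 52 s with the hob raised to full height, the lever against its stop and the gripper holding the bar there; however, the jack was dragged about 19 mm on the first stroke, so I brought the lever up, let go of the bar, pushed the jack back with the gripper and redid both full strokes, ending about 3 mm from its placing by my camera measurements.

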